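# Set up the spray target and give the pump a full test stroke

### The job

Get the spray check ready: push the black target plate up against the steel backstop and tip it up on its short edge, so that it stands centred there, leaning back flush on the backstop's face. Then reach in under the clear extraction canopy and press the spray bottle's pump head all the way down to its stop, feeling it bottom out without ramming it, and let it spring back up. Leave the bottle in its nest, do not knock the canopy, and do not disturb the loose bottle and cup beside the work.

Things in the scene. Friction and masses are not known exactly. Their poses are not given: they have to be found in the camera images.
- plate: Loose black plastic target plate, 120 x 64 x 8 mm, about 75 g. Starts flat on the bench between bottle and backstop, its length pointing at the backstop within 0.2 rad, its +x end 12 to 48 mm short of the face. Origin: centre of its underside; x along the 120 mm (+x towards the backstop at the start), y along the 64 mm, z its thickness, up at the start.
- backstop: Fixed steel easel, 44 mm wide (narrower than the plate: fingers on the plate's sides pass beside it). Origin: on the bench, foot of its face, mid width. x level, pointing into the backstop, away from the plate; y along its width. The face leans back (to +x) 8 degrees from vertical, 100 mm long; strut behind to x = 79 mm. The plate is to stand on a 64 mm edge, a large face flush on it.
- station: Fixed spray-check station. Origin: on the bench, on the axis of the bottle nest. Foot plate 6 mm thick, x -65 to 125 mm, y -165 to 55 mm. Nest: white cup 66 mm outside, 48 mm bore, rim at z = 40 mm. A 60 mm steel duct stands at x 60, y -125 mm and bends at z = 274 mm into the canopy's side. The robot is on its -x side, the target towards +y.
- hood: The station's duct and clear plastic canopy, a box open below; same origin and axes as the station. Canopy: x -5 to 125 mm, y -80 to 55 mm, lower rim at z = 268 mm, top at 306 mm. It hangs about 95 mm above the pump head, so the tool must come in under its front edge, from -x, tilted some 30 to 45 degrees from vertical. It must not be pushed with over 10 N.
- bottle: Aluminium spray bottle, 44 mm diameter, straight to 96 mm, then shoulder and a brass crimp collar 25 mm wide up to 126 mm; about 180 g, loose in the nest with 2 mm clearance all round, its foot 12 mm above the bench. Origin: centre of its underside, z up. Its pump's stem may be short or long: the head's flat top stands 152 to 164 mm above the underside, to be felt or seen.
- pump (a joint): Stroke of the white pump head (upright cylinder, 24 mm diameter, 16 mm tall, on the bottle's axis) in m: 0 up, 0.010 down on its hard stop; over 0.0088 counts as the stop. Spring: about 6 N to start it, about 12 N just before the stop; it comes back by itself. Over 40 N on the head is ramming it.
- spare: Bystander: loose aluminium bottle with no pump, 44 mm diameter, 126 mm tall. Origin: centre of its underside, z up.
- cup: Bystander: loose steel cup, 68 mm rim, 75 mm tall. Origin: centre of its underside, z up.
Mind the look-alikes: they are no part of the job. There is more than one size of the plate; the job needs the middle-sized.

How it is judged:
By the outcome, as a careful person would: the job done as asked, in the order asked, and still so for the second after the job is handed in, with the robot touching nothing.
It also fails if it takes over 72 s, if anything falls off the work surface, if the arm or the gripper's body presses on something with over 40 N, if the wrist force passes 120 N, or if a joint passes its speed limit or range.

### The arm

A 6-joint arm with a two-finger parallel gripper is mounted at the origin on the work surface. World frame = base frame: x ahead of the robot, y to its left, z up, the work surface at z = 0. Lengths are in m, angles in rad, forces in N, time in s.
With the tool pointing down it reaches from about 0.275 to 0.75 m from the base axis. Payload 10.2 kg.
Tool frame: the origin (TCP) lies at the very end of the fingers, on their centre line; the grasp point (between the pads) lies 19 mm behind it; y points along the fingers, z is the direction in which the jaws open and shut, and the axes are right-handed (so a half turn about y gives the same grasp; the last joint's range is limited). The gripper opens to 88 mm and grips with 3 to 60 N. Pads are 18 mm wide; open, the fingers measure 123 mm over their backs; the gripper's body (75 mm by 187 mm) begins 45 mm behind the grasp point.
Start: joints at [0.886, 0.313, 1.498, -0, 1.331, -0.223], TCP at [0.234, 0.47, 0.239] pointing down, gripper open.
Joint ranges: [-2.94, 2.94], [-0.97, 2.17], [0.19, 2.56], [-1.23, 4.37], [0.02, 3.11], [-2.88, 2.88]. Speed limits (rad/s): [2.39, 2.39, 3.01, 3.14, 3.14, 3.14].

### API

Orientations are given as [roll, pitch, yaw] about the fixed x, y, z axes, in that order (R = Rz(yaw) Ry(pitch) Rx(roll)).
In Python, from cell import get_state, optics, order gives the robot as it stands.
- The arm moves only by the tool send_rows, never from a script. Its argument "commands" is a list of rows, each a list of 7 numbers: the shift along the world's x, y, z in mm, then the turn, a rotation vector about the world's x, y, z in rad, then the finger opening in mm, from 0 to 88.1. In form: [[tx, ty, tz, rx, ry, rz, jaw], ...]. A call has 1 to 8 rows; each row shifts and turns the commanded pose from where the row before left it; what a row does not reach is not made up. A row lasts 1/10 s, in which the tool goes at most 50 mm and 8.59 degrees, less where a joint would pass 70% of its speed; a pose out of reach is approached as far as the arm can. A call is refused whole if a number of a shift passes 50 or a number of a turn 0.15, either way. A call with a gripper value outside its range is refused whole. The fingers move at their own pace and stop on an object; "grip_force" is the grip in N (left out, the last holds). Time passes only in rows, so rows that do not move let the fingers close. It gives the time, the measured TCP pose, the force and the opening at its end, in the units of the state.
- get_state(): the state, without advancing time (a new reading comes with each control period).
- optics.snapshot(name): name is "scene" or "top"; returns a dict with "img" (480x640x3 uint8, blue, green, red), "range_z" (480x640 float32, m along the optical axis (not along the pixel's ray), 0 where there is no reading), "camera_matrix" (3x3 intrinsics, pixels), "distortion" ([k1, k2, p1, p2, k3] as OpenCV has them; the pictures are not rectified), "R" (3x3) and "t" (3): a world point X has camera coordinates R X + t. Camera axes: x right, y down, z forward; pixel columns grow to the right and rows downward; lengths in m; the calibration is good to about 2 mm. A picture is of the moment at which its call begins.
- order.job_done(): hands the job in, once; it reports no verdict.
The state is a dict: "clock": time; "q": joint angles; "qvel": joint speeds; "effort": joint torques, N m; "eef_pos": TCP position; "tool_rot": TCP orientation; "ft_force": force on the tool from outside, world axes, zero at the start; "moment": the same for the moment, N m; "width": opening from 0.0 (shut) to 1.0 (fully open).
Only numpy, scipy, OpenCV 4.12 (cv2) and the standard library are available. Lean on these libraries where they do the work, as an engineer would, in place of code of your own. Each camera call takes 0.05 s, during which the arm holds its last target.

## Working session

There is one attempt and no reset: what is moved stays moved. The work goes in short steps, Python scripts to look and compute and a tool call to move; the robot and the scene stay as the last step left them, time stands still between calls to the robot, and variables do not carry over. Pictures are saved under pics/ and viewed, and the job is handed in when it is done.

Besides the shell and the picture viewer there is one more tool, called after "Call:" as a command line: name --pt "numbers of a row" for each row, then --argument value for the rest. send_rows: Moves the arm, as the interface text tells. Its arguments: {"type":"object","properties":{"commands":{"type":"array"},"grip_force":{"type":"number"}},"required":["commands"]}

```bash
ls -la; mkdir -p pics
cat > h.py <<'E'
import numpy as np, cv2
from cell import get_state, optics, order
E
python3 - <<'E'
from h import *
print(get_state())
for n in("scene","top"):
    s=optics.snapshot(n); cv2.imwrite(f"pics/{n}0.png",s["img"]); np.savez(f"{n}0.npz",**s)
    print(n,s["camera_matrix"],s["distortion"],s["R"],s["t"])
E
```

```text
total 12
drwxr-xr-x  3 agent agent 4096 Dec  7 14:16 .
drwxr-xr-x 23 root  root  4096 Dec  7 14:16 ..
drwxr-xr-x  2 agent agent 4096 Dec  7 14:16 pics
{'clock': 0.0, 'q': array([ 8.85587992e-01,  3.13465769e-01,  1.49841338e+00, -2.28075148e-05,
        1.33100763e+00, -2.23416994e-01]), 'qvel': array([ 7.46352609e-04,  6.06917632e-04, -2.15555797e-05, -1.06750551e-03,
        1.35805257e-03,  6.69298005e-04]), 'effort': array([-1.23252579e-03, -4.02201676e+01, -2.52260220e+01,  6.93074428e-02,
        3.53191607e-02, -7.82148140e-05]), 'eef_pos': array([0.23378241, 0.46980579, 0.23816193]), 'tool_rot': array([-1.57206320e+00,  2.65133741e-04, -4.61786078e-01]), 'ft_force': array([-0.67025342, -0.4171327 , -0.49672406]), 'moment': array([-0.03187064,  0.02482832,  0.04330298]), 'width': 1.0028472356316218}
scene [[467.84229013   0.         314.91425725]
 [  0.         467.84229013 237.53828602]
 [  0.           0.           1.        ]] [-0.06203241  0.          0.          0.          0.        ] [[ 0.06578225  0.99779907  0.00834911]
 [ 0.74734835 -0.04372309 -0.66299226]
 [-0.66116801  0.04985281 -0.74857969]] [-0.15705661 -0.41931235  1.45535959]
top [[491.19056919   0.         323.05562987]
 [  0.         491.19056919 238.19447922]
 [  0.           0.           1.        ]] [0.04470999 0.         0.         0.         0.        ] [[ 0.00598818 -0.99981465  0.01829794]
 [-0.99790321 -0.00715401 -0.06432734]
 [ 0.06444632 -0.01787437 -0.99776108]] [0.08860199 0.61921636 0.97287682]
```

View pics/scene0.png

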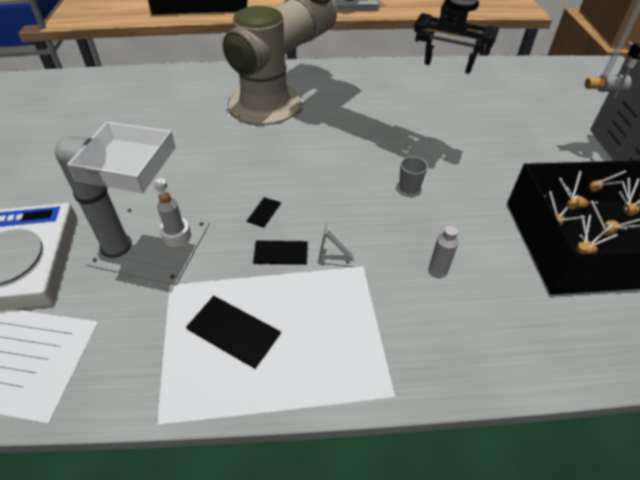

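View pics/top0.png

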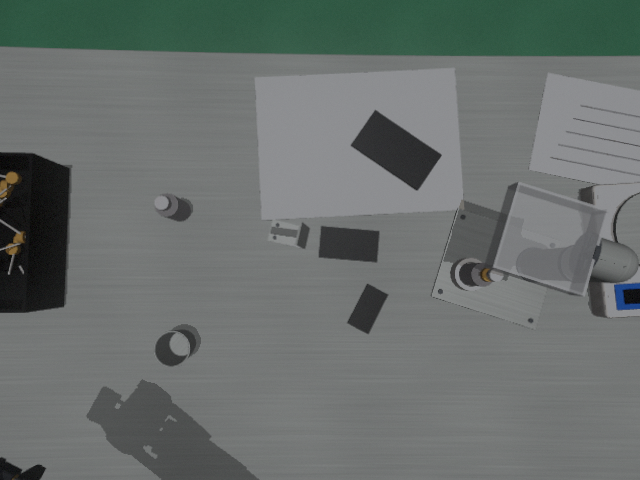

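```bash
cat >> h.py <<'E'
def ray(s,uv):
    p=cv2.undistortPoints(np.array(uv,float).reshape(-1,1,2),s["camera_matrix"],s["distortion"]).reshape(-1,2)
    d=np.c_[p,np.ones(len(p))]
    return -s["R"].T@s["t"], d@s["R"]
def on_z(s,uv,z):
    c,d=ray(s,uv); return c+d*((z-c[2])/d[:,2])[:,None]
def cloud(s):
    h,w=s["range_z"].shape
    u,v=np.meshgrid(np.arange(w),np.arange(h))
    c,d=ray(s,np.stack([u,v],-1).reshape(-1,2))
    P=c+d*s["range_z"].reshape(-1,1); P[s["range_z"].ravel()==0]=np.nan
    return P.reshape(h,w,3)
def proj(s,X):
    r,_=cv2.Rodrigues(s["R"]); return cv2.projectPoints(np.array(X,float).reshape(-1,3),r,s["t"],s["camera_matrix"],s["distortion"])[0].reshape(-1,2)
E
python3 - <<'E'
from h import *
s=dict(np.load("top0.npz")); P=cloud(s)
g=s["img"].max(2)
m=(g<70).astype(np.uint8)
n,l,st,ce=cv2.connectedComponentsWithStats(m)
for i in range(1,n):
    if st[i,4]>300: 
        c,_=cv2.findContours((l==i).astype(np.uint8),0,1)
        c=max(c,key=cv2.contourArea).reshape(-1,2)
        W=on_z(s,c,0.008)[:,:2]
        print(i,st[i],ce[i].round(1),cv2.minAreaRect((W*1000).astype(np.float32)))
for uv in [(349,244),(367,308),(396,150),(288,234),(303,233),(490,275),(550,220),(165,203),(175,345),(340,380)]:
    print(uv,P[uv[1],uv[0]].round(4))
im=s["img"]
cv2.imwrite("pics/ta.png",cv2.resize(im[195:345,240:400],None,fx=5,fy=4,interpolation=2)[:600])
cv2.imwrite("pics/tb.png",cv2.resize(im[175:335,420:640],None,fx=3.6,fy=3.6,interpolation=2))
s=dict(np.load("scene0.npz"));im=s["img"]
cv2.imwrite("pics/sa.png",cv2.resize(im[110:290,50:250],None,fx=3.3,fy=3.3,interpolation=2))
cv2.imwrite("pics/sb.png",cv2.resize(im[180:290,230:380],None,fx=5,fy=5,interpolation=2))
E
```

```text
1 [ 351  111   90   79 3403] [395.8 150. ] ((803.1355590820312, -56.59815979003906), (165.36895751953125, 89.48483276367188), 56.02804946899414)
2 [   0  152   70  161 9506] [ 34.8 233.3] ((630.0855102539062, 667.3639526367188), (320.2496337890625, 133.08599853515625), 2.206721544265747)
13 [459 213  48  73 735] [483.3 257. ] ((591.7628173828125, -250.00811767578125), (64.11882781982422, 164.86709594726562), 53.88455581665039)
20 [ 319  227   60   35 1766] [348.6 243.7] ((608.4817504882812, 40.367523193359375), (118.07293701171875, 62.518463134765625), 85.61283874511719)
29 [589 275  26  42 518] [596.8 294.1] ((507.361572265625, -462.84320068359375), (47.71676254272461, 77.63619995117188), 73.77996826171875)
31 [ 348  284   40   49 1021] [367.1 308.3] ((477.69219970703125, 2.0619430541992188), (47.044715881347656, 89.1718521118164), 63.159725189208984)
37 [156 333  30  33 498] [166.9 351.4] ((393.3297119140625, 399.13037109375), (62.47163391113281, 47.993900299072266), 28.94708251953125)
38 [  0 457  46  23 621] [ 19.3 471.6] ((167.3628387451172, 669.4276123046875), (86.52201843261719, 38.9836311340332), 77.60992431640625)
(349, 244) [0.6079 0.0394 0.0077]
(367, 308) [0.4781 0.0023 0.0046]
(396, 150) [ 0.8023 -0.0567  0.011 ]
(288, 234) [0.624  0.1616 0.0544]
(303, 233) [0.6256 0.1322 0.0621]
(490, 275) [ 0.5481 -0.1885  0.1733]
(550, 220) [ 0.6284 -0.2273  0.3076]
(165, 203) [0.6731 0.3785 0.1243]
(175, 345) [0.4039 0.3864 0.0069]
(340, 380) [0.3344 0.0566 0.0025]
```

View pics/ta.png

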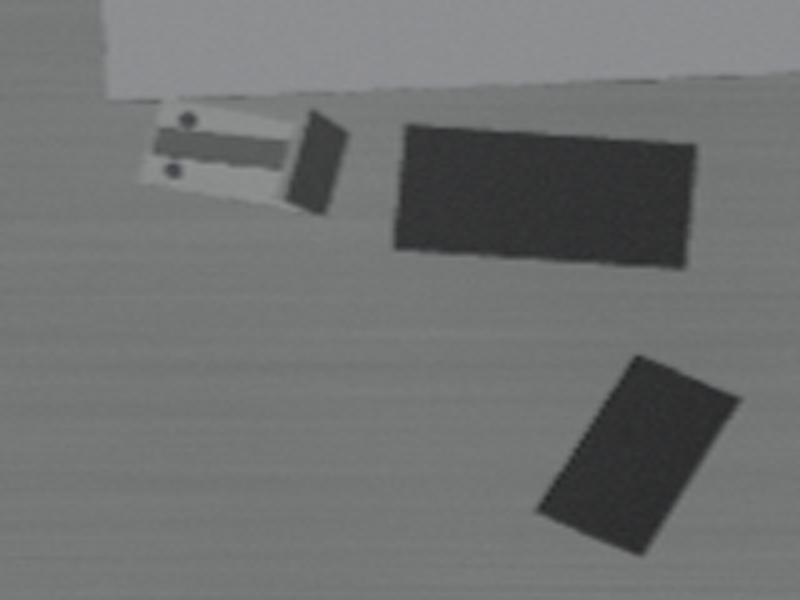

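View pics/tb.png

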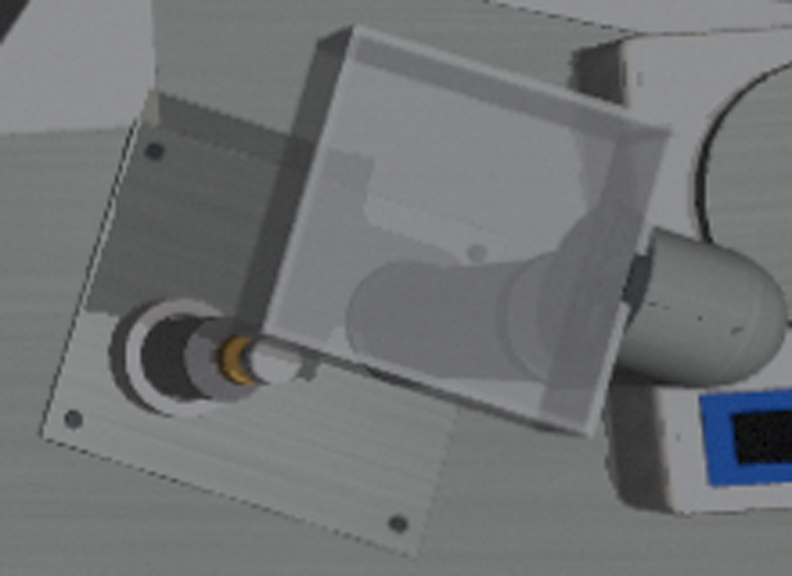

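View pics/sa.png

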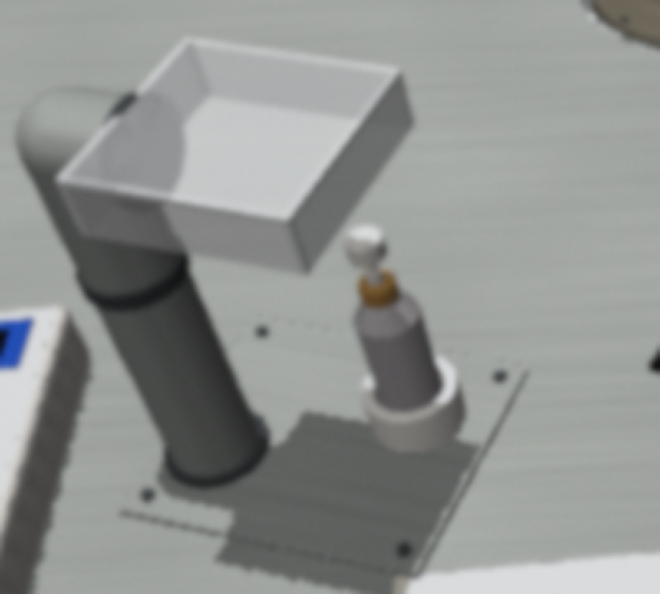

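View pics/sb.png

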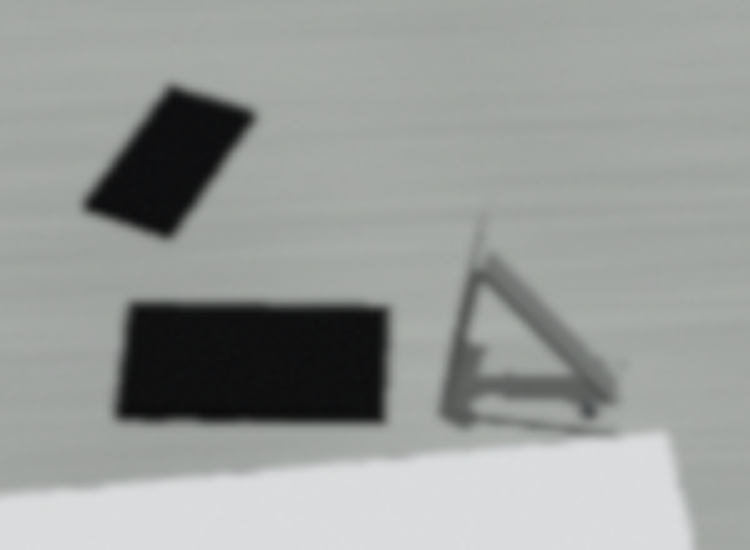

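Run:
```python
from h import *
for n in("top","scene"):
    s=dict(np.load(n+"0.npz")); P=cloud(s); print(n,"cam",(-s["R"].T@s["t"]).round(3))
    q=P.reshape(-1,3)
    m=(abs(q[:,0]-.62)<.06)&(q[:,1]>.105)&(q[:,1]<.24)&(q[:,2]>.006)
    q=q[m]; print(len(q))
    for z0 in np.arange(.006,.11,.01):
        k=q[(q[:,2]>=z0)&(q[:,2]<z0+.01)]
        if len(k): print(z0.round(3),len(k),k.min(0).round(3),k.max(0).round(3),k.mean(0).round(4))
# backstop face px in top: quad corners in crop -> px
s=dict(np.load("top0.npz"))
c=np.array([[311,110],[349,132],[326,214],[287,200]])/[5,4]+[240,195]
print("face quad", c, on_z(s,c,0.0), on_z(s,c,0.099))
# station footplate corners at z .006: crop tb /3.6 + (420,175)
c=np.array([[152,92],[42,437],[413,556]])/3.6+[420,175]
print("station",on_z(s,c,.006))
c=np.array([[355,28],[672,130],[588,435],[265,335]])/3.6+[420,175]
print("canopy top",on_z(s,c,.306))
P=cloud(s).reshape(-1,3)
m=(abs(P[:,0]-.55)<.05)&(abs(P[:,1]+.18)<.06)
q=P[m]
for z0 in np.arange(.02,.2,.01):
    k=q[(q[:,2]>=z0)&(q[:,2]<z0+.01)]
    if len(k): print(z0.round(3),len(k),k.min(0).round(4),k.max(0).round(4),k.mean(0).round(4))
```

```text
top cam [0.555 0.11  1.009]
466
0.006 74 [0.599 0.121 0.006] [0.654 0.201 0.016] [0.629  0.1706 0.0096]
0.016 45 [0.599 0.123 0.016] [0.641 0.192 0.026] [0.6262 0.1604 0.0215]
0.026 43 [0.602 0.125 0.026] [0.64  0.185 0.036] [0.6276 0.1575 0.0313]
0.036 50 [0.599 0.125 0.037] [0.641 0.176 0.046] [0.6253 0.1521 0.0412]
0.046 41 [0.603 0.127 0.046] [0.642 0.168 0.056] [0.6251 0.1507 0.051 ]
0.056 53 [0.6   0.128 0.056] [0.641 0.161 0.066] [0.6228 0.1453 0.061 ]
0.066 48 [0.6   0.13  0.066] [0.642 0.153 0.076] [0.6237 0.1419 0.0709]
0.076 30 [0.601 0.132 0.076] [0.641 0.147 0.085] [0.6213 0.1387 0.08  ]
0.086 35 [0.601 0.132 0.086] [0.644 0.146 0.096] [0.6213 0.1379 0.0922]
0.096 47 [0.602 0.133 0.096] [0.643 0.144 0.102] [0.6232 0.1395 0.0985]
scene cam [1.286 0.066 0.813]
378
0.006 115 [0.602 0.122 0.006] [0.662 0.204 0.016] [0.6352 0.1645 0.008 ]
0.016 32 [0.627 0.121 0.017] [0.645 0.191 0.026] [0.6373 0.1738 0.0208]
0.026 36 [0.606 0.124 0.026] [0.646 0.184 0.036] [0.6367 0.1663 0.0308]
0.036 28 [0.607 0.125 0.036] [0.647 0.175 0.045] [0.6343 0.1586 0.0404]
0.046 38 [0.607 0.125 0.0
[... 1737 characters left out ...]
1806  0.0945]
0.1 75 [ 0.5289 -0.2138  0.1002] [ 0.5694 -0.1768  0.11  ] [ 0.548  -0.1855  0.1061]
0.11 147 [ 0.5293 -0.2104  0.11  ] [ 0.5693 -0.1774  0.12  ] [ 0.5471 -0.1882  0.1144]
0.12 45 [ 0.5349 -0.2071  0.1201] [ 0.5619 -0.1842  0.13  ] [ 0.5479 -0.1894  0.1232]
0.13 75 [ 0.537  -0.1999  0.13  ] [ 0.5601 -0.1856  0.1399] [ 0.5484 -0.1912  0.1363]
0.14 3 [ 0.5425 -0.1933  0.1401] [ 0.5477 -0.1897  0.1403] [ 0.5454 -0.1921  0.1402]
0.15 1 [ 0.5548 -0.1887  0.1586] [ 0.5548 -0.1887  0.1586] [ 0.5548 -0.1887  0.1586]
0.16 23 [ 0.5377 -0.1953  0.161 ] [ 0.5565 -0.1845  0.1688] [ 0.5463 -0.1885  0.1654]
0.17 134 [ 0.5379 -0.2103  0.17  ] [ 0.5565 -0.1849  0.1774] [ 0.547  -0.197   0.1736]
```

Top-view plate candidates are large on paper (396,150), middle (349,244) and small (367,308). They measure about 165×89, 118×63 and 89×47 mm, so the job's plate is (349,244), and the crop confirms it. The pump bottle is in the nest at (490,275); the look-alike spare is at (165,205) and the cup at (175,347). The backstop foot is at about (0.6195, 0.124), facing yaw 78°. The head top is at z≈0.174.

Call:
send_rows --pt "23 -29.5 0 0 0 -0.074 88" --pt "23 -29.5 0 0 0 -0.074 88" --pt "23 -29.5 0 0 0 -0.074 88" --pt "23 -29.5 0 0 0 -0.074 88" --pt "23 -29.5 0 0 0 -0.074 88" --pt "23 -29.5 0 0 0 -0.074 88" --pt "23 -29.5 0 0 0 -0.074 88" --pt "23 -29.5 0 0 0 -0.074 88" --grip_force 15

```text
clock: 0.9
eef_pos: [0.4186, 0.2326, 0.2386]
tool_rot: [-1.571, 0.0, -1.057]
ft_force: [0.6, 0.5, 0.8]
width: 0.999
```

Call:
send_rows --pt "23 -29.5 0 0 0 -0.074 88" --pt "23 -29.5 0 0 0 -0.074 88" --pt "23 -29.5 0 0 0 -0.074 88" --pt "23 -29.5 0 0 0 -0.074 88" --pt "23 -29.5 0 0 0 -0.074 88" --pt "23 -29.5 0 0 0 -0.074 88" --pt "23 -29.5 0 0 0 -0.074 88" --pt "23 -29.5 0 0 0 -0.074 88"

```text
clock: 1.7
eef_pos: [0.6026, -0.0033, 0.2383]
tool_rot: [-1.572, 0.0, -1.649]
ft_force: [1.5, 0.5, -0.9]
width: 0.999
```

```bash
cat >> h.py <<'E'
from scipy.spatial.transform import Rotation as Ro
def st():
    s=get_state(); return s, np.array(s["eef_pos"]), Ro.from_euler("xyz",s["tool_rot"])
def show():
    s,p,R=st(); print("t",round(s["clock"],2),"p",(p*1000).round(1),"rot",np.round(s["tool_rot"],3),"ydir",R.as_matrix()[:,1].round(3),"zdir",R.as_matrix()[:,2].round(3),"F",s["ft_force"].round(2),"w",round(s["width"]*88.1,1),"q",s["q"].round(2))
def delta(pt,Rt):
    s,p,R=st(); print("d_mm",((np.array(pt)-p)*1000).round(1),"rotvec",(Rt*R.inv()).as_rotvec().round(4))
def pic(n,name):
    s=optics.snapshot(n); cv2.imwrite(f"pics/{name}.png",s["img"]); np.savez(name+".npz",**s); return s
def crop(s,name,x0,x1,y0,y1,f):
    cv2.imwrite(f"pics/{name}.png",cv2.resize(s["img"][y0:y1,x0:x1],None,fx=f,fy=f,interpolation=2))
E
python3 - <<'E'
from h import *
show(); delta([.605,-.0045,.15],Ro.from_euler("xyz",[-np.pi/2,0,np.radians(-94.4)]))
E
```

```text
t 1.7 p [602.6  -3.3 238.3] rot [-1.572  0.    -1.649] ydir [-0.001  0.    -1.   ] zdir [ 0.997 -0.078 -0.001] F [ 1.48  0.54 -0.93] w 88.0 q [-0.2   0.49  1.25  0.    1.41 -0.12]
d_mm [  2.4  -1.2 -88.3] rotvec [-0.0002 -0.0008  0.0014]
```

Call:
send_rows --pt "2 0 30 -0.14 0.011 0 88" --pt "0 0 0 -0.14 0.011 0 88" --pt "0 0 0 -0.14 0.011 0 88" --pt "0 0 0 -0.14 0.011 0 88" --pt "0 0 0 -0.14 0.011 0 88" --pt "0 0 0 -0.14 0.011 0 88"

```text
clock: 2.3
eef_pos: [0.6041, -0.0015, 0.269]
tool_rot: [-1.573, -0.848, -1.644]
ft_force: [0.7, 0.5, -0.3]
width: 0.996
```

Run:
```python
from h import *
show(); s=pic("scene","reh"); pic("top","reht")
```

```text
t 2.3 p [604.1  -1.5 269. ] rot [-1.573 -0.848 -1.644] ydir [-0.057 -0.748 -0.661] zdir [ 0.997 -0.075 -0.002] F [ 0.66  0.51 -0.31] w 87.7 q [ 0.11  0.62  1.17 -0.83  1.56  0.29]
```

View pics/reh.png

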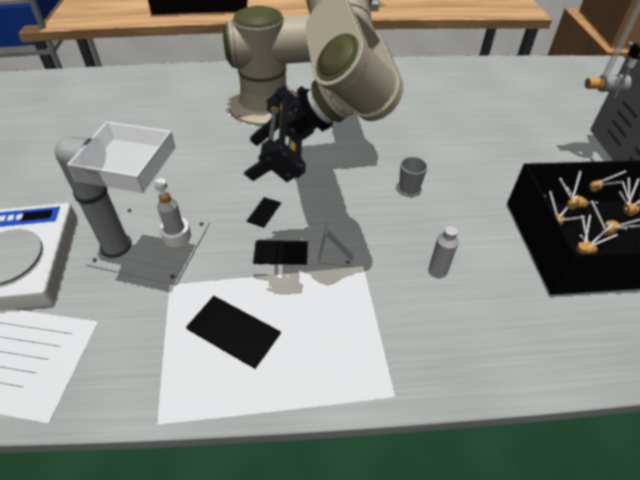

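Call:
send_rows --pt "0 0 0 0.14 -0.011 0 88" --pt "0 0 0 0.14 -0.011 0 88" --pt "0 5 -10 0.14 -0.011 0 88" --pt "1 5 -30 0.14 -0.011 0 88" --pt "1 6 -40 0.14 -0.011 0 88" --pt "1 6 -40 0.14 -0.011 0 88" --pt "0 0 -40 0 0 0 88" --pt "0 0 -40 0 0 0 88"

```text
clock: 3.2
eef_pos: [0.6077, 0.0186, 0.0686]
tool_rot: [-1.567, 0.003, -1.649]
ft_force: [0.2, 0.6, 0.4]
width: 0.998
```

Run:
```python
from h import *
show(); delta([.607,.0205,.004],Ro.from_euler("xyz",[-np.pi/2,0,np.radians(-94.4)]))
```

```text
t 3.2 p [607.7  18.6  68.6] rot [-1.567  0.003 -1.649] ydir [ 0.004  0.003 -1.   ] zdir [ 0.997 -0.079  0.004] F [0.19 0.57 0.41] w 87.9 q [-0.16  0.66  1.43  0.    1.05 -0.09]
d_mm [ -0.7   1.9 -64.6] rotvec [-0.0028  0.0041  0.0018]
```

Call:
send_rows --pt "-0.5 2 -30 0 0.003 0 88" --pt "0 0 -25 0 0 0 88" --pt "0 0 -8 0 0 0 88" --pt "0 0 -1 0 0 0 88" --pt "0 0 0 0 0 0 60" --pt "0 0 0 0 0 0 60" --pt "0 0 0 0 0 0 60" --pt "0 0 0 0 0 0 60" --grip_force 15

```text
clock: 4.0
eef_pos: [0.607, 0.022, 0.0057]
tool_rot: [-1.572, -0.0, -1.646]
ft_force: [-0.9, 0.8, 4.5]
width: 0.718
```

Run:
```python
from h import *
show(); s=pic("scene","g1"); crop(s,"g1c",200,380,120,300,3.3);
```

```text
t 4.0 p [607.   22.    5.7] rot [-1.572 -0.    -1.646] ydir [-0.001 -0.    -1.   ] zdir [ 0.997 -0.075 -0.001] F [-0.9   0.77  4.47] w 63.3 q [-0.16  0.75  1.45 -0.    0.93 -0.08]
```

View pics/g1c.png

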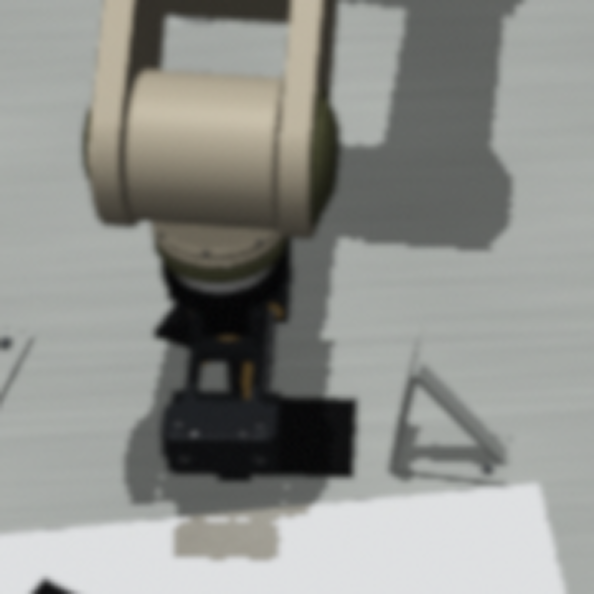

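Run:
```python
from h import *
s=dict(np.load("scene0.npz"))
g=s["img"].max(2); m=(g<60).astype(np.uint8)
n,l,stt,ce=cv2.connectedComponentsWithStats(m)
i=l[252,280]
c,_=cv2.findContours((l==i).astype(np.uint8),0,1); c=max(c,key=cv2.contourArea).reshape(-1,2)
print("plate scene",cv2.minAreaRect((on_z(s,c,.007)[:,:2]*1000).astype(np.float32)))
# face foot / top edges per camera: fit edges of model by points. top-edge of face from clouds
for n in("top","scene"):
    s=dict(np.load(n+"0.npz")); q=cloud(s).reshape(-1,3)
    m=(abs(q[:,0]-.62)<.06)&(q[:,1]>.115)&(q[:,1]<.16)&(q[:,2]>.094); k=q[m]
    print(n,cv2.minAreaRect((k[:,:2]*1000).astype(np.float32)), k[:,2].max())
# project hypothesised backstop outline
for yaw,foot in[(78.2,(.6195,.1243)),]:
    a=np.radians(yaw); ux=np.array([np.cos(a),np.sin(a),0]); uy=np.array([-np.sin(a),np.cos(a),0])
    F=np.array([*foot,0]); s8,c8=np.sin(np.radians(8)),np.cos(np.radians(8))
    pts=[F+.022*uy,F-.022*uy,F-.022*uy+.1*(s8*ux+c8*np.array([0,0,1])),F+.022*uy+.1*(s8*ux+c8*np.array([0,0,1]))]
    pc=[[.6085,.0404,.008]+sx*.06*np.array([.0767,.997,0])+sy*.032*np.array([-.997,.0767,0]) for sx,sy in((1,1),(1,-1),(-1,-1),(-1,1))]
    for n,(x0,x1,y0,y1) in dict(top=(260,400,200,290),scene=(230,380,180,290)).items():
        s=dict(np.load(n+"0.npz")); f=5
        im=cv2.resize(s["img"][y0:y1,x0:x1],None,fx=f,fy=f,interpolation=2)
        for P in(pts,pc):
            u=((proj(s,P)-[x0,y0]+.5)*f).astype(int); cv2.polylines(im,[u],True,(0,0,255),1)
        cv2.imwrite(f"pics/ov_{n}.png",im)
```

```text
plate scene ((612.2493286132812, 39.24523162841797), (115.35871124267578, 64.07880401611328), 86.6432876586914)
top ((622.9385375976562, 139.24513244628906), (4.903735637664795, 42.95969772338867), 76.95372772216797) 0.10224484166571246
scene ((625.1203002929688, 138.6339111328125), (4.548384666442871, 44.025936126708984), 78.26811218261719) 0.10229037019723852
```

View pics/ov_top.png

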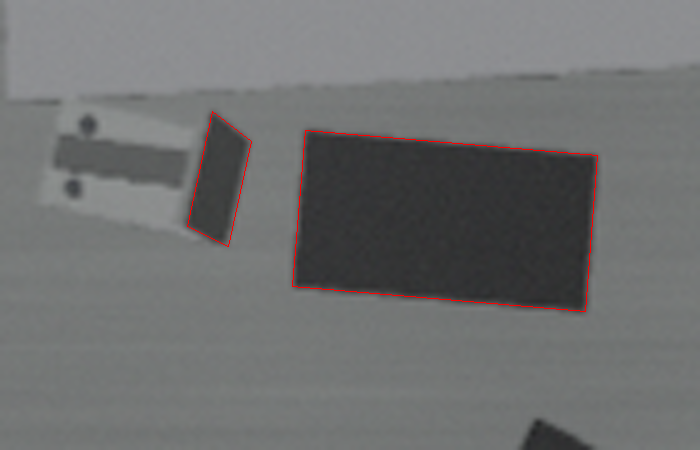

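View pics/ov_scene.png

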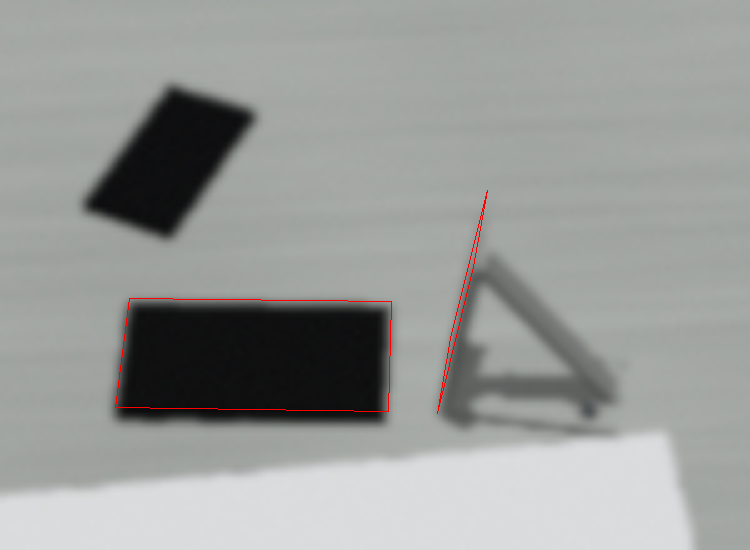

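Run:
```python
from h import *
s=pic("top","g1t"); x0,x1,y0,y1=260,400,200,290; f=5
im=cv2.resize(s["img"][y0:y1,x0:x1],None,fx=f,fy=f,interpolation=2)
pc=[[.6085,.0404,.008]+sx*.06*np.array([.0767,.997,0])+sy*.032*np.array([-.997,.0767,0]) for sx,sy in((1,1),(1,-1),(-1,-1),(-1,1))]
u=((proj(s,pc)-[x0,y0]+.5)*f).astype(int); cv2.polylines(im,[u],True,(0,0,255),1)
cv2.imwrite("pics/g1tc.png",im)
```

```text
(no output)
```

View pics/g1tc.png

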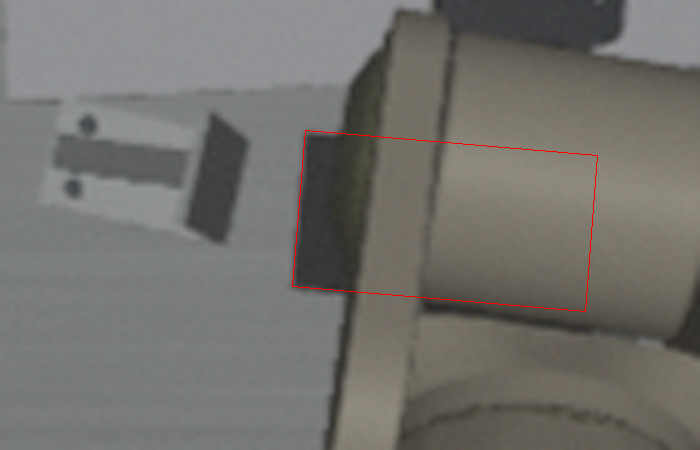

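Call:
send_rows --pt "-0.5 5 0.5 0 0 -0.03 60" --pt "-0.5 5 0 0 0 -0.035 60" --pt "-0.5 5 0 0 0 -0.035 60" --pt "-0.5 5 0 0 0 -0.0325 60" --pt "0 2 0 0 0 0 60"

```text
clock: 4.6
eef_pos: [0.6048, 0.044, 0.0058]
tool_rot: [-1.572, -0.001, -1.778]
ft_force: [-0.3, -3.7, 3.3]
width: 0.717
```

Call:
send_rows --pt "0.2 1 0 0 0 0 60" --pt "0.2 1 0 0 0 0 60" --pt "0 0 0 0 0 0 60"

```text
clock: 4.9
eef_pos: [0.6052, 0.0456, 0.0057]
tool_rot: [-1.573, -0.001, -1.778]
ft_force: [-0.8, -2.1, 6.1]
width: 0.721
```

Run:
```python
from h import *
show(); delta([.6054,.0475,.0055],Ro.from_euler("xyz",[-np.pi/2,0,np.radians(-101.9)]))
```

```text
t 4.9 p [605.2  45.6   5.7] rot [-1.573e+00 -1.000e-03 -1.778e+00] ydir [-0.002 -0.    -1.   ] zdir [ 0.979 -0.205 -0.002] F [-0.79 -2.13  6.13] w 63.5 q [-0.12  0.75  1.46 -0.    0.94  0.09]
d_mm [ 0.2  1.9 -0.2] rotvec [ 0.0001 -0.0021 -0.0009]
```

Call:
send_rows --pt "0.2 1 0.5 0 0 0 60" --pt "0.2 1 0 0 0 0 60" --pt "0 0 0 0 0 0 60"

```text
clock: 5.2
eef_pos: [0.6053, 0.048, 0.0058]
tool_rot: [-1.574, -0.0, -1.778]
ft_force: [-0.4, -1.0, 3.5]
width: 0.718
```

Call:
send_rows --pt "0.2 1 0 0 0 0 60" --pt "0 0 0 0 0 0 60"

```text
clock: 5.4
eef_pos: [0.6054, 0.0484, 0.0058]
tool_rot: [-1.574, -0.001, -1.778]
ft_force: [-1.4, -5.7, 4.2]
width: 0.719
```

Call:
send_rows --pt "0.2 1 0 0 0 0 60" --pt "0 0 0 0 0 0 60"

```text
clock: 5.6
eef_pos: [0.6054, 0.0486, 0.0058]
tool_rot: [-1.574, -0.003, -1.778]
ft_force: [-3.1, -11.4, 5.2]
width: 0.718
```

Call:
send_rows --pt "-0.3 -2 0 0 0 0 88" --pt "0 0 0 0 0 0 88" --pt "0 0 0 0 0 0 88" --pt "0 0 12 0 0 0 88" --pt "-1 -5 0 0.114 -0.024 0 88" --pt "-1 -5 0 0.114 -0.024 0 88" --pt "-1.4 -5 0 0.114 -0.024 0 88"

```text
clock: 6.3
eef_pos: [0.6026, 0.0332, 0.0193]
tool_rot: [-1.571, 0.354, -1.776]
ft_force: [-0.5, -0.0, 0.7]
width: 0.995
```

Run:
```python
from h import *
show(); delta([.6019,.0322,.0065],Ro.from_rotvec(np.array([.979,-.205,0])*np.radians(20))*Ro.from_euler("xyz",[-np.pi/2,0,np.radians(-101.9)]))
s=pic("top","g2t"); x0,x1,y0,y1=260,420,190,290; f=5
im=cv2.resize(s["img"][y0:y1,x0:x1],None,fx=f,fy=f,interpolation=2);cv2.imwrite("pics/g2tc.png",im)
s=pic("scene","g2"); crop(s,"g2c",100,380,40,300,2.3)
```

```text
t 6.3 p [602.6  33.2  19.3] rot [-1.571  0.354 -1.776] ydir [ 0.071  0.34  -0.938] zdir [ 0.979 -0.204  0.   ] F [-0.48 -0.01  0.68] w 87.7 q [-0.29  0.72  1.53  0.43  0.97 -0.34]
d_mm [ -0.7  -1.  -12.8] rotvec [-0.0049  0.0017 -0.0019]
```

View pics/g2tc.png

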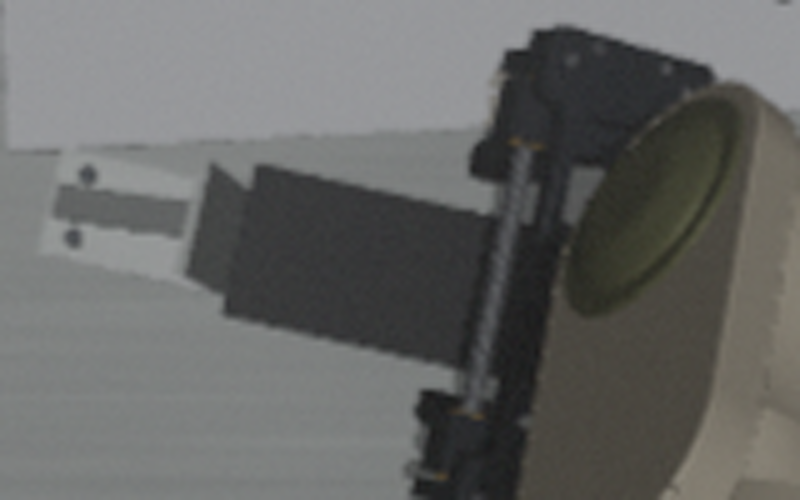

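View pics/g2c.png

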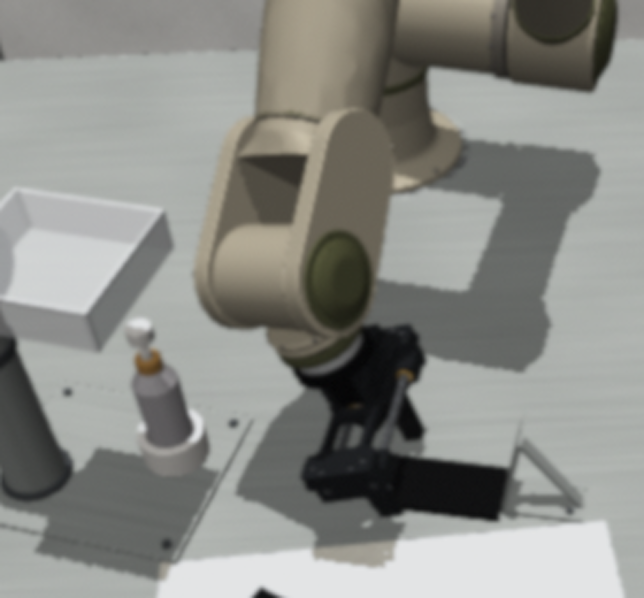

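Call:
send_rows --pt "-0.7 -1 -6 -0.005 0.001 0 88" --pt "0 0 -4 0 0 0 88" --pt "0 0 -2.5 0 0 0 88" --pt "0 0 0 0 0 0 88"

```text
clock: 6.8
eef_pos: [0.6011, 0.0329, 0.0048]
tool_rot: [-1.574, 0.344, -1.777]
ft_force: [-0.2, 0.2, 0.3]
width: 0.995
```

Call:
send_rows --pt "0 0 0 0 0 0 60" --pt "0 0 0 0 0 0 60" --pt "0 0 0 0 0 0 60" --pt "0 0 0 0 0 0 60" --grip_force 15

```text
clock: 7.2
eef_pos: [0.6013, 0.032, 0.0054]
tool_rot: [-1.573, 0.344, -1.778]
ft_force: [0.6, 0.7, 0.9]
width: 0.722
```

Run:
```python
from h import *
show()
```

```text
t 7.2 p [601.3  32.    5.4] rot [-1.573  0.344 -1.778] ydir [ 0.067  0.331 -0.941] zdir [ 0.979 -0.205 -0.002] F [0.61 0.69 0.94] w 63.6 q [-0.28  0.74  1.53  0.43  0.95 -0.34]
```

Run:
```python
from h import *
def G(phi,B): 
    c,s=np.cos(phi),np.sin(phi); return np.array([B[0]-95.3*c+5.4*s, B[1]+95.3*s+5.4*c])
prev=G(0,(-1,0)); phis=np.arange(1,18)*.085
for i,p in enumerate(phis):
    k=min(1,(i+1)/4); B=(-1-13*k,2.0*k); g=G(p,B); d=g-prev; prev=g
    print(round(np.degrees(p),1), [round(d[0]*.205,1),round(d[0]*.979,1),round(d[1],1), -.0832,.0174,0,60])
```

```text
4.9 [np.float64(-0.5), np.float64(-2.4), np.float64(8.6), -0.0832, 0.0174, 0, 60]
9.7 [np.float64(-0.4), np.float64(-1.7), np.float64(8.5), -0.0832, 0.0174, 0, 60]
14.6 [np.float64(-0.2), np.float64(-1.1), np.float64(8.3), -0.0832, 0.0174, 0, 60]
19.5 [np.float64(-0.1), np.float64(-0.4), np.float64(8.1), -0.0832, 0.0174, 0, 60]
24.4 [np.float64(0.7), np.float64(3.4), np.float64(7.3), -0.0832, 0.0174, 0, 60]
29.2 [np.float64(0.8), np.float64(4.0), np.float64(7.0), -0.0832, 0.0174, 0, 60]
34.1 [np.float64(1.0), np.float64(4.5), np.float64(6.7), -0.0832, 0.0174, 0, 60]
39.0 [np.float64(1.1), np.float64(5.1), np.float64(6.2), -0.0832, 0.0174, 0, 60]
43.8 [np.float64(1.2), np.float64(5.6), np.float64(5.8), -0.0832, 0.0174, 0, 60]
48.7 [np.float64(1.3), np.float64(6.0), np.float64(5.3), -0.0832, 0.0174, 0, 60]
53.6 [np.float64(1.4), np.float64(6.5), np.float64(4.7), -0.0832, 0.0174, 0, 60]
58.4 [np.float64(1.4), np.float64(6.8), np.float64(4.1), -0.0832, 0.0174, 0, 60]
63.3 [np.float64(1.5), np.float64(7.1), np.float64(3.5), -0.0832, 0.0174, 0, 60]
68.2 [np.float64(1.6), np.float64(7.4), np.float64(2.9), -0.0832, 0.0174, 0, 60]
73.1 [np.float64(1.6), np.float64(7.6), np.float64(2.3), -0.0832, 0.0174, 0, 60]
77.9 [np.float64(1.6), np.float64(7.8), np.float64(1.6), -0.0832, 0.0174, 0, 60]
82.8 [np.float64(1.7), np.float64(7.9), np.float64(0.9), -0.0832, 0.0174, 0, 60]
```

Call:
send_rows --pt "-0.5 -2.4 8.6 -0.083 0.0174 0 60" --pt "-0.4 -1.7 8.5 -0.083 0.0174 0 60" --pt "-0.2 -1.1 8.3 -0.083 0.0174 0 60" --pt "-0.1 -0.4 8.1 -0.083 0.0174 0 60" --pt "0.7 3.4 7.3 -0.083 0.0174 0 60" --pt "0.8 4 7 -0.083 0.0174 0 60" --pt "1 4.5 6.7 -0.083 0.0174 0 60" --pt "1.1 5.1 6.2 -0.083 0.0174 0 60" --grip_force 25

```text
clock: 8.0
eef_pos: [0.6038, 0.0435, 0.0666]
tool_rot: [-1.572, -0.338, -1.779]
ft_force: [-0.4, 0.6, -0.7]
width: 0.716
```

Run:
```python
from h import *
show(); 
s=pic("scene","g3"); crop(s,"g3c",150,400,60,300,2.4)
```

```text
t 8.0 p [603.8  43.5  66.6] rot [-1.572 -0.338 -1.779] ydir [-0.07  -0.324 -0.944] zdir [ 0.978 -0.207 -0.001] F [-0.39  0.62 -0.67] w 63.0 q [ 0.01  0.73  1.34 -0.36  1.17  0.38]
```

View pics/g3c.png

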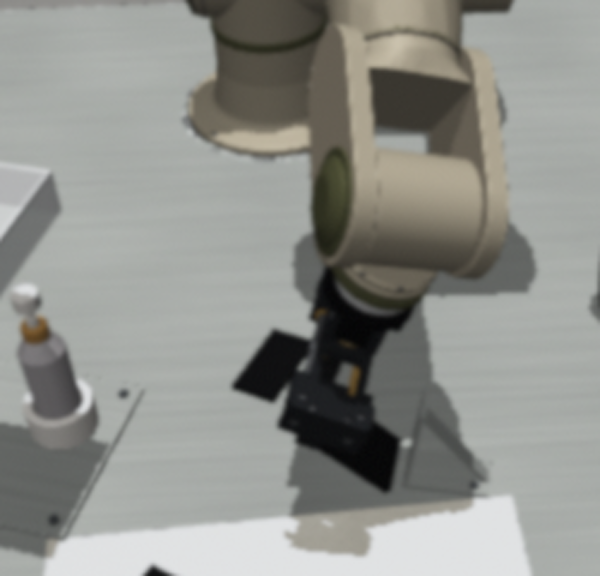

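Holding rigidly at about 40° (plate's lower end at (385,480), clear of the backstop). Continue.

Call:
send_rows --pt "1.2 5.6 5.8 -0.083 0.0174 0 60" --pt "1.3 6 5.3 -0.083 0.0174 0 60" --pt "1.4 6.5 4.7 -0.083 0.0174 0 60" --pt "1.4 6.8 4.1 -0.083 0.0174 0 60" --pt "1.5 7.1 3.5 -0.083 0.0174 0 60" --pt "1.6 7.4 2.9 -0.083 0.0174 0 60" --pt "1.6 7.6 2.3 -0.083 0.0174 0 60" --pt "1.6 7.8 1.6 -0.083 0.0174 0 60"

```text
clock: 8.85
eef_pos: [0.6152, 0.0983, 0.0959]
tool_rot: [-1.575, -1.014, -1.777]
ft_force: [0.2, -0.7, -1.1]
width: 0.714
```

Call:
send_rows --pt "0 0 0 0 0 0 60"

```text
clock: 8.95
eef_pos: [0.615, 0.099, 0.0946]
tool_rot: [-1.578, -1.014, -1.772]
ft_force: [0.8, -0.1, -0.4]
width: 0.715
```

Run:
```python
from h import *
show(); 
s=pic("scene","g4"); crop(s,"g4c",150,400,60,300,2.4)
P=cloud(s).reshape(-1,3)
```

```text
t 8.95 p [615.   99.   94.6] rot [-1.578 -1.014 -1.772] ydir [-0.177 -0.83  -0.528] zdir [ 0.979 -0.206 -0.004] F [ 0.83 -0.09 -0.42] w 63.0 q [ 0.27  1.02  0.99 -0.86  1.7   0.63]
```

View pics/g4c.png

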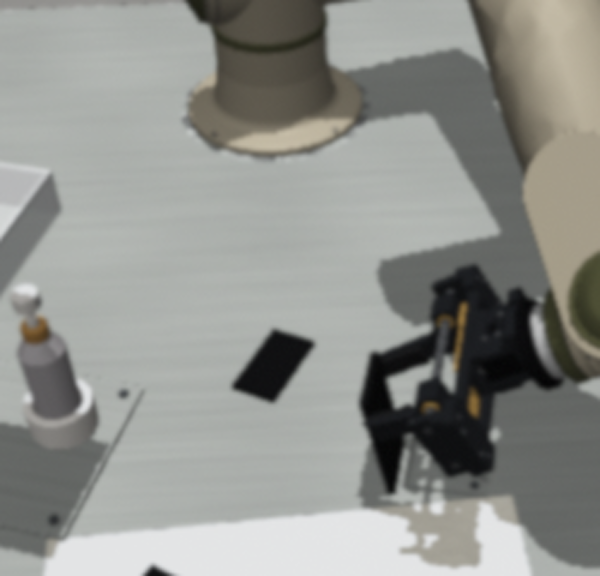

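Call:
send_rows --pt "1.2 5.7 0.8 -0.06 0.0125 0 60" --pt "1.2 5.7 0.8 -0.06 0.0125 0 60" --pt "0 0 0 0 0 0 60"

```text
clock: 9.3
eef_pos: [0.6173, 0.1094, 0.0964]
tool_rot: [-1.578, -1.133, -1.774]
ft_force: [1.1, 0.3, -1.1]
width: 0.721
```

Run:
```python
from h import *
show(); 
s=pic("scene","g5"); crop(s,"g5c",250,500,60,300,2.4)
s=pic("top","g5t"); crop(s,"g5tc",130,430,150,350,2.6)
```

```text
t 9.3 p [617.3 109.4  96.4] rot [-1.578 -1.133 -1.774] ydir [-0.189 -0.886 -0.424] zdir [ 0.978 -0.208 -0.003] F [ 1.13  0.32 -1.1 ] w 63.5 q [ 0.3   1.09  0.92 -0.94  1.8   0.62]
```

View pics/g5c.png

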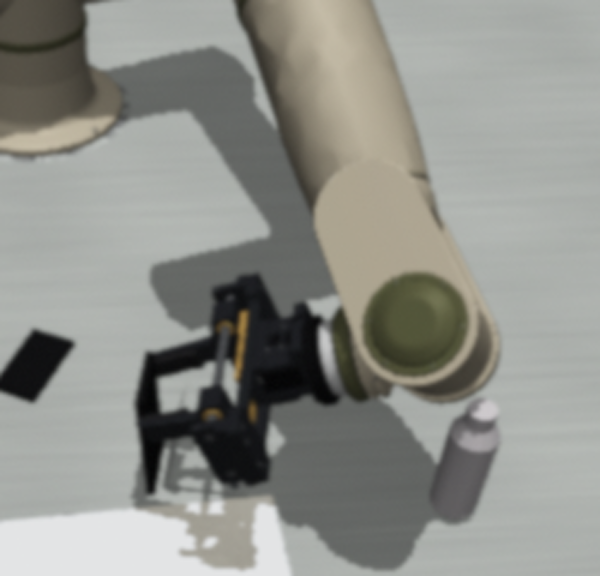

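View pics/g5tc.png

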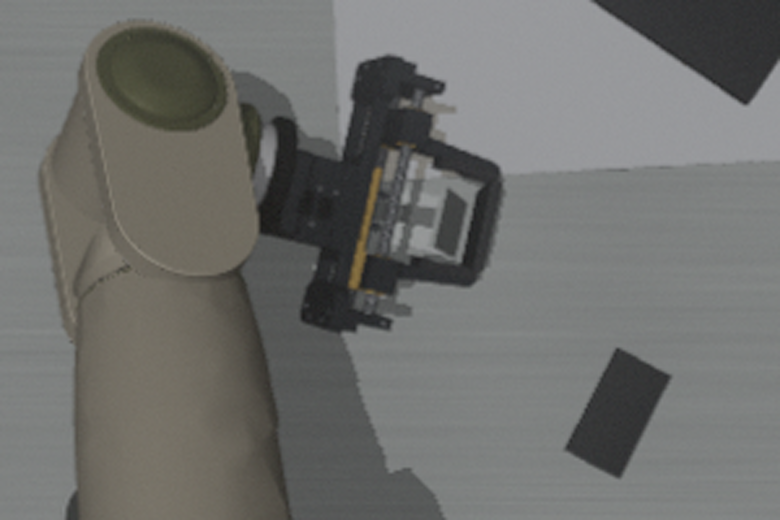

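Run:
```python
from h import *
s=dict(np.load("g5t.npz")); x0,x1,y0,y1=270,350,190,275; f=8
im=cv2.resize(s["img"][y0:y1,x0:x1],None,fx=f,fy=f,interpolation=2)
a=np.radians(78.1); u=np.array([np.cos(a),np.sin(a),0]); l=np.array([-np.sin(a),np.cos(a),0]); z=np.array([0,0,1.])
s8,c8=np.sin(np.radians(8)),np.cos(np.radians(8))
F=np.array([.6195,.1243,0])
pts=[F+.022*l,F-.022*l,F-.022*l+.1*(s8*u+c8*z),F+.022*l+.1*(s8*u+c8*z)]
# plate from tool pose in robot frame, phi
p=np.array([.6173,.1094,.0964])+[-.0021,0,0]; phi=np.radians(85)
ax=np.cos(phi)*u-np.sin(phi)*z; az=np.sin(phi)*u+np.cos(phi)*z
# tcp rel to B in plate frame: (-95.3,5.4)
B=p+.0953*ax-.0054*az
pl=[B+sy*.032*l+dx*ax+dz*az for dz in(0,.008) for dx,sy in((0,1),(0,-1),(-.12,-1),(-.12,1))]
def dr(P,c):
    q=((proj(s,P)-[x0,y0]+.5)*f).astype(int); cv2.polylines(im,[q],True,c,1)
dr(pts,(0,0,255)); dr(pl[:4],(0,255,0)); dr(pl[4:],(255,255,0))
cv2.imwrite("pics/g5o.png",im); print(B)
```

```text
[0.61580345 0.1122636  0.000992  ]
```

View pics/g5o.png

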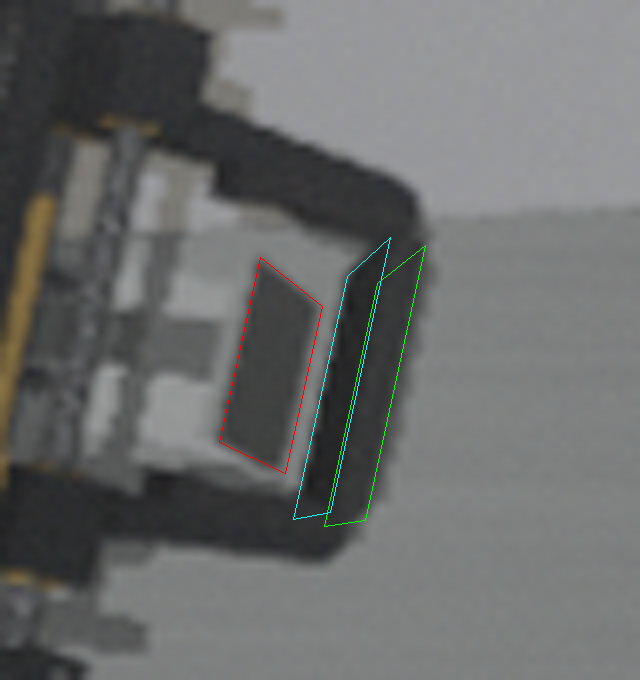

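Call:
send_rows --pt "1.2 1.8 0 0 0 0 60" --pt "0.4 1.9 -0.8 0 0 0 60" --pt "0 0 0 0 0 0 60" --grip_force 25

```text
clock: 9.7
eef_pos: [0.6193, 0.1133, 0.0972]
tool_rot: [-1.571, -1.134, -1.781]
ft_force: [0.8, -1.2, -0.8]
width: 0.714
```

Call:
send_rows --pt "0 0 0 0 0 0 60" --pt "0.4 2 -0.4 0 0 0 60" --pt "0.4 2 0 0 0 0 60" --pt "0.4 2 0 0 0 0 60" --pt "0 0 0 0 0 0 60" --grip_force 7

```text
clock: 10.2
eef_pos: [0.6205, 0.1196, 0.0965]
tool_rot: [-1.571, -1.135, -1.78]
ft_force: [0.5, -0.4, -0.6]
width: 0.72
```

Run:
```python
from h import *
show(); 
s=pic("scene","g6"); crop(s,"g6c",260,400,150,290,4.2)
```

```text
t 10.2 p [620.5 119.6  96.5] rot [-1.571 -1.135 -1.78 ] ydir [-0.188 -0.887 -0.422] zdir [ 0.978 -0.208 -0.   ] F [ 0.55 -0.4  -0.58] w 63.5 q [ 0.31  1.11  0.88 -0.94  1.82  0.62]
```

View pics/g6c.png

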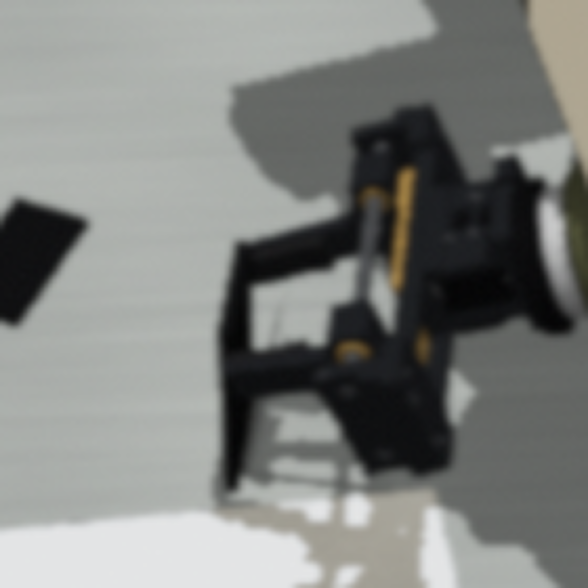

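Call:
send_rows --pt "0 0 -1 0 0 0 60" --pt "0 0 -1 0 0 0 60" --pt "0 0 0 0 0 0 60" --grip_force 7

```text
clock: 10.55
eef_pos: [0.6207, 0.1191, 0.0956]
tool_rot: [-1.567, -1.136, -1.783]
ft_force: [0.6, -0.7, 5.6]
width: 0.722
```

Call:
send_rows --pt "0.4 2 0 0 0 0 60" --pt "0.4 2 0 0 0 0 60" --pt "0.4 2 0 0 0 0 60" --pt "0 0 0 0 0 0 60"

```text
clock: 10.95
eef_pos: [0.622, 0.1255, 0.0953]
tool_rot: [-1.567, -1.136, -1.783]
ft_force: [1.5, -1.0, 6.3]
width: 0.726
```

Run:
```python
from h import *
show(); 
s=pic("scene","g7"); crop(s,"g7c",260,400,150,290,4.2)
```

```text
t 10.95 p [622.  125.5  95.3] rot [-1.567 -1.136 -1.783] ydir [-0.188 -0.887 -0.422] zdir [ 0.978 -0.208  0.001] F [ 1.46 -0.96  6.34] w 63.9 q [ 0.32  1.12  0.86 -0.94  1.83  0.61]
```

View pics/g7c.png

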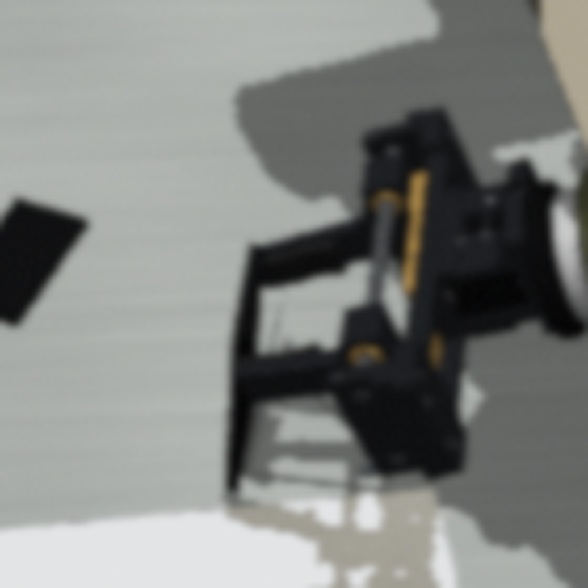

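Call:
send_rows --pt "0.4 2 0.4 0 0 0 60" --pt "0.4 2 0 0 0 0 60" --pt "0.4 2 0 0 0 0 60" --pt "0 0 0 0 0 0 60"

```text
clock: 11.4
eef_pos: [0.623, 0.1316, 0.0949]
tool_rot: [-1.57, -1.135, -1.78]
ft_force: [1.0, 0.0, 2.9]
width: 0.723
```

Call:
send_rows --pt "0.3 1.5 0 0 0 0 60" --pt "0 0 0 0 0 0 60"

```text
clock: 11.6
eef_pos: [0.6232, 0.133, 0.0948]
tool_rot: [-1.571, -1.135, -1.78]
ft_force: [2.0, -0.5, 3.5]
width: 0.721
```

Run:
```python
from h import *
show(); 
s=pic("scene","g8"); crop(s,"g8c",260,400,150,290,4.2)
```

```text
t 11.6 p [623.2 133.   94.8] rot [-1.571 -1.135 -1.78 ] ydir [-0.188 -0.887 -0.422] zdir [ 0.978 -0.208 -0.   ] F [ 2.05 -0.52  3.5 ] w 63.5 q [ 0.33  1.13  0.84 -0.94  1.84  0.61]
```

View pics/g8c.png

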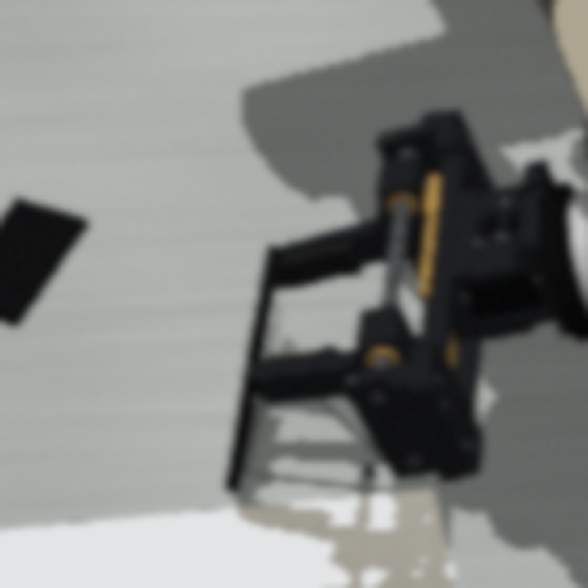

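Call:
send_rows --pt "0.3 1.5 0 0 0 0 60" --pt "0 0 0 0 0 0 60"

```text
clock: 11.85
eef_pos: [0.6234, 0.1344, 0.0947]
tool_rot: [-1.572, -1.135, -1.779]
ft_force: [0.8, -0.7, 2.6]
width: 0.725
```

Call:
send_rows --pt "0.3 1.5 0 0 0 0 60" --pt "0 0 0 0 0 0 60"

```text
clock: 12.05
eef_pos: [0.6236, 0.136, 0.0946]
tool_rot: [-1.573, -1.135, -1.778]
ft_force: [0.5, -0.5, 0.2]
width: 0.723
```

Call:
send_rows --pt "0.3 1.5 0 0 0 0 60" --pt "0 0 0 0 0 0 60"

```text
clock: 12.25
eef_pos: [0.6238, 0.1371, 0.0945]
tool_rot: [-1.574, -1.136, -1.778]
ft_force: [-0.6, -2.8, 0.9]
width: 0.721
```

Run:
```python
from h import *
show(); 
s=pic("scene","g9"); crop(s,"g9c",260,400,150,290,4.2)
```

```text
t 12.25 p [623.8 137.1  94.5] rot [-1.574 -1.136 -1.778] ydir [-0.19  -0.887 -0.421] zdir [ 0.978 -0.209 -0.001] F [-0.56 -2.82  0.92] w 63.5 q [ 0.34  1.14  0.82 -0.94  1.85  0.6 ]
```

View pics/g9c.png

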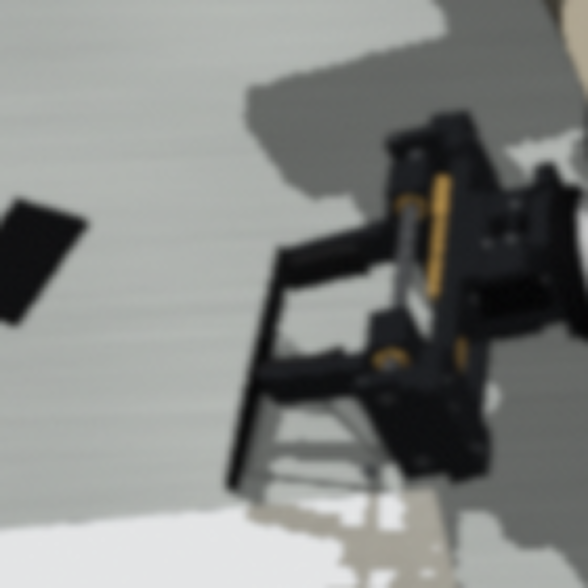

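Call:
send_rows --pt "0.1 0.5 0 0 0 0 70" --pt "0 0 0 0 0 0 88" --pt "0 0 0 0 0 0 88" --pt "0 0 0 0 0 0 88" --pt "0 0 0 0 0 0 88"

```text
clock: 12.8
eef_pos: [0.6241, 0.1379, 0.0949]
tool_rot: [-1.572, -1.135, -1.779]
ft_force: [-0.4, 0.3, 0.9]
width: 0.999
```

Run:
```python
from h import *
show(); 
s=pic("scene","g10"); crop(s,"g10c",260,400,150,290,4.2)
s=pic("top","g10t"); crop(s,"g10tc",250,380,180,290,5)
```

```text
t 12.8 p [624.1 137.9  94.9] rot [-1.572 -1.135 -1.779] ydir [-0.188 -0.887 -0.422] zdir [ 0.978 -0.208 -0.   ] F [-0.41  0.29  0.95] w 88.0 q [ 0.34  1.14  0.82 -0.94  1.85  0.6 ]
```

View pics/g10c.png

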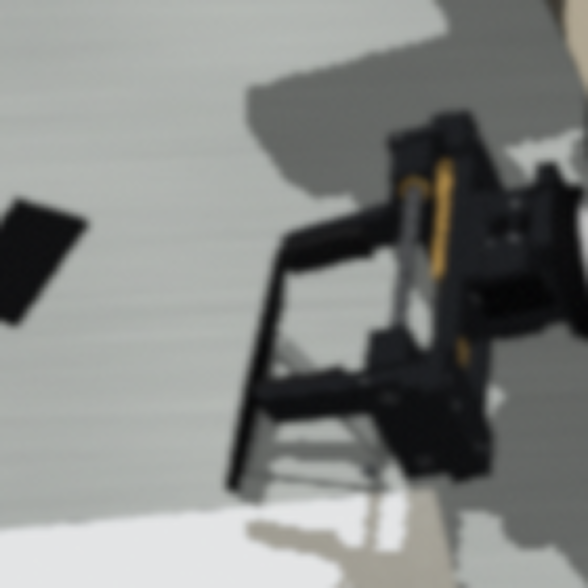

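View pics/g10tc.png

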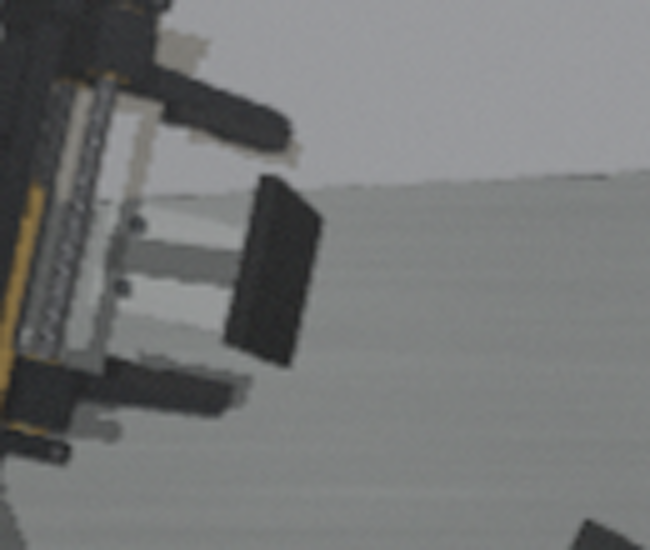

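Call:
send_rows --pt "1 5 10 0 0 0 88" --pt "1 5 15 0 0 0 88" --pt "2 8 20 0 0 0 88" --pt "2 8 25 0 0 0 88" --pt "2 8 30 0 0 0 88" --pt "0 0 30 0 0 0 88" --pt "0 0 30 0 0 0 88" --pt "0 0 0 0 0 0 88"

```text
clock: 13.7
eef_pos: [0.6323, 0.1725, 0.2609]
tool_rot: [-1.551, -1.13, -1.798]
ft_force: [-0.1, 0.5, 0.2]
width: 0.999
```

Run:
```python
from h import *
show(); 
for n in("scene","top"):
    s=pic(n,"g11"+n)
    x0,x1,y0,y1=dict(top=(270,350,190,275),scene=(270,380,180,280))[n]; f=7
    im=cv2.resize(s["img"][y0:y1,x0:x1],None,fx=f,fy=f,interpolation=2)
    a=np.radians(78.1); u=np.array([np.cos(a),np.sin(a),0]); l=np.array([-np.sin(a),np.cos(a),0]); z=np.array([0,0,1.])
    s8,c8=np.sin(np.radians(8)),np.cos(np.radians(8))
    F=np.array([.6195,.1243,0])+(np.array([.0038,-.0012,0]) if n=="scene" else 0)
    v=s8*u+c8*z; nn=-c8*u+s8*z
    P=lambda off,L,w:[F+off*nn+w*l,F+off*nn-w*l,F+off*nn-w*l+L*v,F+off*nn+w*l+L*v]
    im0=im.copy()
    for off,L,w,c in((0,.1,.022,(0,0,255)),(.008,.12,.032,(0,255,0)),(.0,.12,.032,(255,255,0))):
        q=((proj(s,P(off,L,w))-[x0,y0]+.5)*f).astype(int); cv2.polylines(im,[q],True,c,1)
    cv2.imwrite(f"pics/g11{n}o.png",im)
```

```text
t 13.7 p [632.3 172.5 260.9] rot [-1.551 -1.13  -1.798] ydir [-0.185 -0.886 -0.426] zdir [ 0.978 -0.208  0.008] F [-0.13  0.46  0.16] w 88.0 q [ 0.38  1.04  0.57 -1.04  2.07  0.32]
```

View pics/g11sceneo.png

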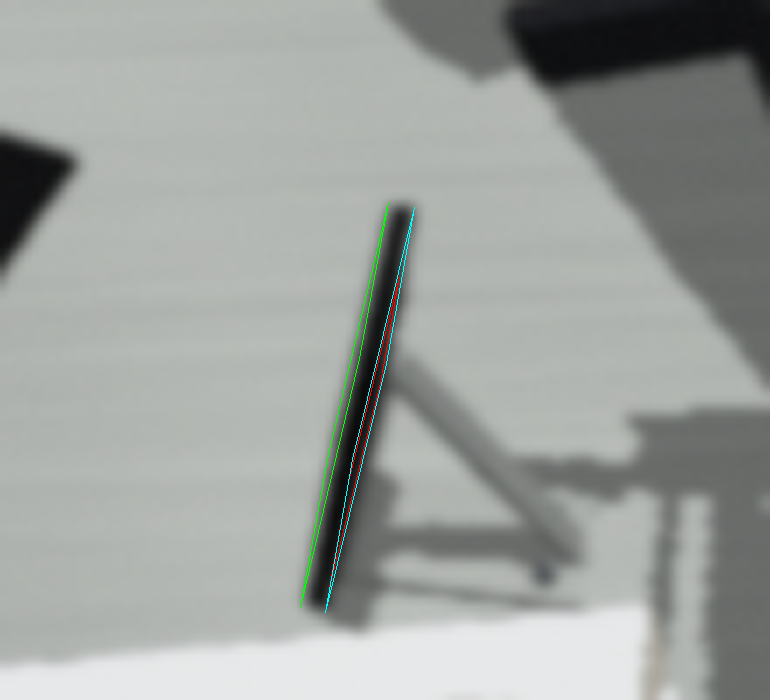

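View pics/g11topo.png

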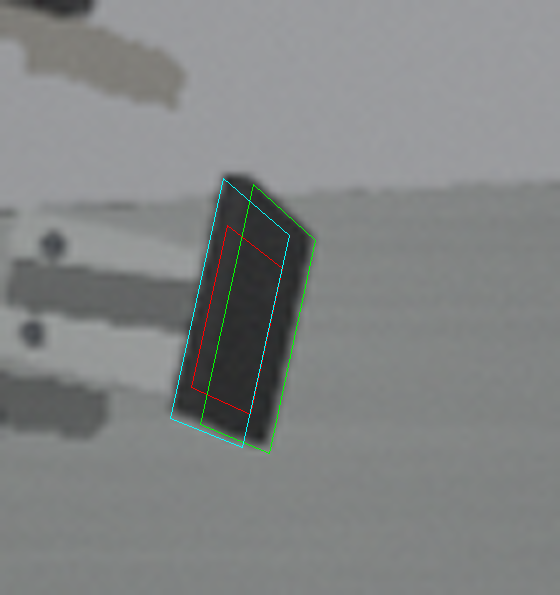

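Run:
```python
from h import *
a=np.radians(78.1); u=np.array([np.cos(a),np.sin(a),0]); l=np.array([-np.sin(a),np.cos(a),0]); 
for n,w,zm,o in(("top0",.018,.09,0),("g11top",.027,.108,.008)):
    s=dict(np.load(n+".npz")); q=cloud(s).reshape(-1,3)-[.6195,.1243,0]
    U,L,Z=q@u,q@l,q[:,2]
    m=(abs(L)<w)&(Z>.012)&(Z<zm)&(abs(U-Z*np.tan(np.radians(8))+o)<.012)
    A=np.c_[Z[m],L[m],np.ones(m.sum())]; 
    for k in range(3):
        c,*_=np.linalg.lstsq(A,U[m],rcond=None); r=U[m]-A@c
        g=abs(r)<2.5*r.std(); idx=np.where(m)[0][g]; m=np.zeros_like(m); m[idx]=1; A=np.c_[Z[m],L[m],np.ones(m.sum())]
    print(n,m.sum(),"lean",np.degrees(np.arctan(c[0])).round(2),"yaw err deg",np.degrees(np.arctan(c[1])).round(2),"u0 mm",(c[2]*1e3).round(2),"std",r.std()*1e3)
```

```text
top0 130 lean 8.07 yaw err deg 0.54 u0 mm -0.07 std 0.298146339960776
g11top 234 lean 8.16 yaw err deg 0.26 u0 mm -8.44 std 0.29104864513780443
```

```bash
cat >> h.py <<'E'
xs=np.array([.9553,-.2957,0]); ys=np.array([.2957,.9553,0])
def pumpR(t,sg=-1):
    t=np.radians(t); y=np.sin(t)*xs-np.cos(t)*np.array([0,0,1]); z=sg*ys; x=np.cross(y,z); return Ro.from_matrix(np.c_[x,y,z])
E
python3 - <<'E'
from h import *
show()
for sg in(-1,1): delta([.454,-.168,.36],pumpR(42,sg))
D=Ro.from_euler("xyz",[-np.pi/2,0,-1.778]) # vertical
s,p,R=st(); print("to vertical",(D*R.inv()).as_rotvec()); 
for sg in(-1,1): print((pumpR(42,sg)*D.inv()).as_rotvec())
E
```

```text
t 13.8 p [632.  172.2 255.9] rot [-1.568 -1.134 -1.782] ydir [-0.188 -0.886 -0.423] zdir [ 0.978 -0.208  0.001] F [ 0.21 -0.68 -0.7 ] w 88.2 q [ 0.37  1.05  0.58 -1.03  2.07  0.33]
d_mm [-178.  -340.2  104.1] rotvec [ 1.0291 -1.7519 -1.1101]
d_mm [-178.  -340.2  104.1] rotvec [0.3784 0.2235 1.4586]
to vertical [ 1.10967828 -0.23339318  0.0024017 ]
[ 0.41631373 -0.70776413 -1.58121352]
[-0.69074017 -0.40630007  1.40597685]
```

Call:
send_rows --pt "-8 -4 15 0.111 -0.0233 0 88" --pt "-8 -4 15 0.111 -0.0233 0 88" --pt "-8 -8 15 0.111 -0.0233 0 60" --pt "-8 -8 15 0.111 -0.0233 0 30" --pt "-8 -8 15 0.111 -0.0233 0 0" --pt "-8 -8 15 0.111 -0.0233 0 0" --pt "-8 -8 10 0.111 -0.0233 0 0" --pt "-8 -8 10 0.111 -0.0233 0 0" --grip_force 20

```text
clock: 14.6
eef_pos: [0.5676, 0.1159, 0.3649]
tool_rot: [-1.574, -0.223, -1.778]
ft_force: [0.3, -0.1, 0.2]
width: 0.482
```

Call:
send_rows --pt "-8 -12 5 0.111 -0.0233 0 0" --pt "-8 -12 5 0.111 -0.0233 0 0" --pt "-6 -16 0 0.026 -0.0442 -0.0988 0" --pt "-6 -16 0 0.026 -0.0442 -0.0988 0" --pt "-6 -16 0 0.026 -0.0442 -0.0988 0" --pt "-6 -16 0 0.026 -0.0442 -0.0988 0" --pt "-6 -16 0 0.026 -0.0442 -0.0988 0" --pt "-6 -16 0 0.026 -0.0442 -0.0988 0"

```text
clock: 15.4
eef_pos: [0.5156, -0.0047, 0.374]
tool_rot: [-1.417, 0.26, -2.36]
ft_force: [0.5, -0.3, 0.7]
width: 0.006
```

Run:
```python
from h import *
show(); delta([.454,-.168,.36],pumpR(42,-1))
```

```text
t 15.4 p [515.6  -4.7 374. ] rot [-1.417  0.26  -2.36 ] ydir [ 0.288  0.071 -0.955] zdir [ 0.668 -0.729  0.148] F [ 0.51 -0.33  0.72] w 0.6 q [-0.31  0.07  1.47  0.16  1.34  0.48]
d_mm [ -61.6 -163.3  -14. ] rotvec [ 0.2552 -0.4438 -0.9852]
```

Call:
send_rows --pt "-6 -16 0 0.026 -0.0442 -0.0985 0" --pt "-6 -16 0 0.026 -0.0442 -0.0985 0" --pt "-6 -16 0 0.026 -0.0442 -0.0985 0" --pt "-6 -16 0 0.026 -0.0442 -0.0985 0" --pt "-6 -16 0 0.026 -0.0442 -0.0985 0" --pt "-6 -16 0 0.026 -0.0442 -0.0985 0" --pt "-6 -16 0 0.026 -0.0442 -0.0985 0" --pt "-6 -16 0 0.026 -0.0442 -0.0985 0"

```text
clock: 16.2
eef_pos: [0.4676, -0.1326, 0.374]
tool_rot: [-1.49, 0.654, 3.091]
ft_force: [0.4, 0.4, 0.7]
width: 0.005
```

Call:
send_rows --pt "-6 -16 -5 0.025 -0.0442 -0.0985 0" --pt "-6 -16 -10 0.025 -0.0442 -0.0985 0" --pt "0 0 0 0 0 0 0"

```text
clock: 16.5
eef_pos: [0.4551, -0.1643, 0.3576]
tool_rot: [-1.573, 0.728, 2.842]
ft_force: [-0.7, 0.9, 1.0]
width: 0.002
```

Run:
```python
from h import *
show(); delta([.454,-.168,.29],pumpR(42,-1))
# head from both cams now
for n in("top","scene"):
    s=pic(n,"p1"+n); q=cloud(s).reshape(-1,3)
    m=(abs(q[:,0]-.55)<.03)&(abs(q[:,1]+.195)<.03)&(q[:,2]>.158)&(q[:,2]<.19)
    k=q[m]; t=k[k[:,2]>.170]; print(n,m.sum(),k.min(0),k.max(0),np.median(t,0), cv2.minEnclosingCircle((t[:,:2]*1000).astype(np.float32)))
crop(s,"p1c",60,330,30,250,2.4)
```

```text
t 16.5 p [ 455.1 -164.3  357.6] rot [-1.573  0.728  2.842] ydir [ 0.637 -0.194 -0.746] zdir [-0.294 -0.956 -0.002] F [-0.66  0.88  1.03] w 0.2 q [-0.75 -0.21  1.91  0.41  0.81  0.94]
d_mm [ -1.1  -3.7 -67.6] rotvec [-0.0029 -0.0039 -0.0021]
top 159 [ 0.53776236 -0.21112073  0.15832535] [ 0.55654508 -0.1847529   0.17805029] [ 0.54653667 -0.19692819  0.17373695] ((549.3107299804688, -198.34585571289062), 12.78955364227295)
scene 124 [ 0.54002362 -0.21009451  0.15900454] [ 0.56302569 -0.18729023  0.17709989] [ 0.55450737 -0.19763671  0.17406274] ((550.9656982421875, -198.8875732421875), 12.378987312316895)
```

View pics/p1c.png

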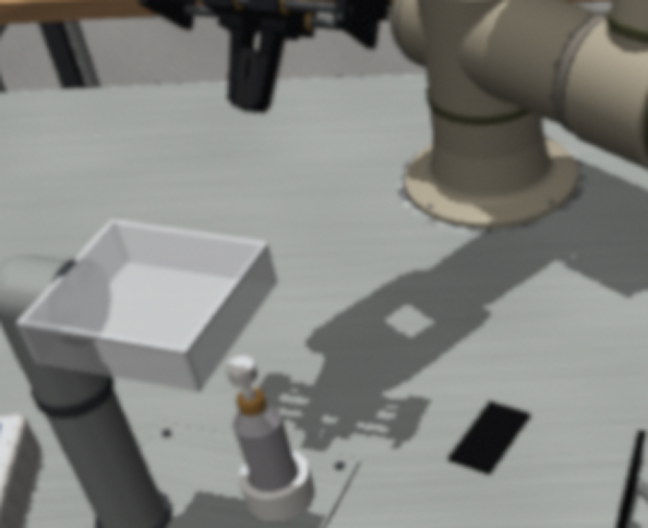

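Run:
```python
from h import *
delta([.497,-.182,.189],pumpR(45,-1)); delta([.5542,-.1998,.189],pumpR(45,-1))
```

```text
d_mm [  40.8  -18.2 -170.8] rotvec [-0.0152 -0.0527 -0.0065]
d_mm [  98.   -36.  -170.8] rotvec [-0.0152 -0.0527 -0.0065]
```

Call:
send_rows --pt "0 0 -30 -0.005 -0.018 -0.002 0" --pt "0 -2 -30 -0.005 -0.018 -0.002 0" --pt "5 -4 -30 -0.005 -0.017 -0.002 0" --pt "10 -4 -30 0 0 0 0" --pt "13 -4 -25 0 0 0 0" --pt "13 -4 -20 0 0 0 0" --pt "0 0 -6 0 0 0 0" --pt "0 0 0 0 0 0 0"

```text
clock: 17.4
eef_pos: [0.4979, -0.1813, 0.1881]
tool_rot: [-1.573, 0.786, 2.842]
ft_force: [-0.2, 0.5, -0.2]
width: 0.004
```

Run:
```python
from h import *
show(); delta([.5542,-.1998,.189],pumpR(45,-1))
s=pic("scene","p2"); crop(s,"p2c",60,330,30,250,2.4)
```

```text
t 17.4 p [ 497.9 -181.3  188.1] rot [-1.573  0.786  2.842] ydir [ 0.676 -0.207 -0.707] zdir [-0.294 -0.956 -0.001] F [-0.17  0.48 -0.24] w 0.3 q [-0.71  0.1   2.13  1.05  0.33  0.24]
d_mm [ 56.3 -18.5   0.9] rotvec [-0.0012  0.0006 -0.0019]
```

View pics/p2c.png

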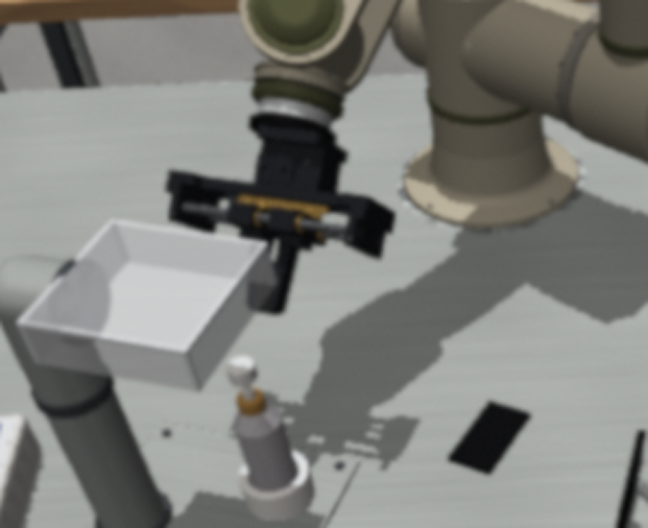

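Call:
send_rows --pt "7 -2.3 0.5 0 0 0 0" --pt "7 -2.3 0 0 0 0 0" --pt "7 -2.3 0 0 0 0 0" --pt "7 -2.3 0 0 0 0 0" --pt "7 -2.3 0 0 0 0 0" --pt "7 -2.3 0 0 0 0 0"

```text
clock: 18.05
eef_pos: [0.5398, -0.1962, 0.1894]
tool_rot: [-1.572, 0.787, 2.839]
ft_force: [0.8, 0.1, -0.5]
width: 0.004
```

Run:
```python
from h import *
show(); delta([.5542,-.1998,.189],pumpR(45,-1))
s=pic("scene","p3"); crop(s,"p3c",90,230,80,230,4)
```

```text
t 18.05 p [ 539.8 -196.2  189.4] rot [-1.572  0.787  2.839] ydir [ 0.677 -0.21  -0.706] zdir [-0.297 -0.955 -0.001] F [ 0.77  0.06 -0.48] w 0.4 q [-0.67  0.2   2.01  0.97  0.31  0.37]
d_mm [14.4 -3.6 -0.4] rotvec [0.     0.0019 0.0014]
```

View pics/p3c.png

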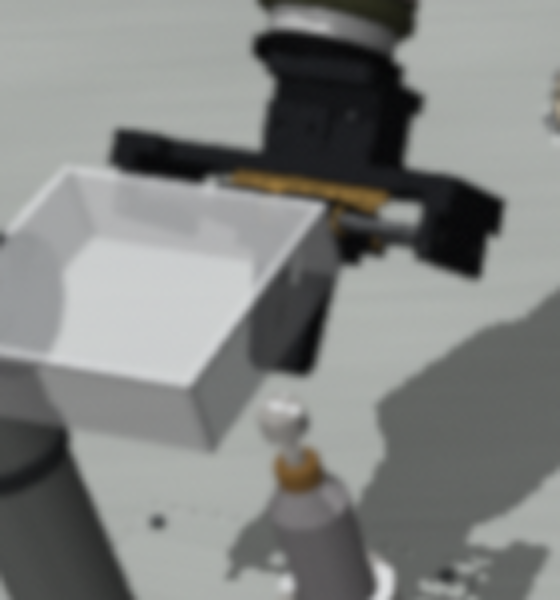

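Call:
send_rows --pt "5 -1.2 0 0 0 0 0" --pt "5 -1.2 0 0 0 0 0" --pt "4.4 -1.2 0 0 0 0 0" --pt "0 0 0 0 0 0 0"

```text
clock: 18.5
eef_pos: [0.5539, -0.1997, 0.1894]
tool_rot: [-1.572, 0.787, 2.84]
ft_force: [0.4, 0.2, 0.5]
width: 0.004
```

Call:
send_rows --pt "0 0 -2 0 0 0 0" --pt "0 0 -2 0 0 0 0" --pt "0 0 -2 0 0 0 0" --pt "0 0 0 0 0 0 0"

```text
clock: 18.9
eef_pos: [0.5533, -0.1995, 0.183]
tool_rot: [-1.572, 0.787, 2.839]
ft_force: [0.4, -0.1, 0.2]
width: 0.004
```

Call:
send_rows --pt "0 0 -1 0 0 0 0" --pt "0 0 -1 0 0 0 0" --pt "0 0 0 0 0 0 0"

```text
clock: 19.2
eef_pos: [0.5537, -0.1997, 0.1817]
tool_rot: [-1.571, 0.788, 2.839]
ft_force: [-0.3, 0.2, 1.7]
width: 0.004
```

Call:
send_rows --pt "0 0 -1 0 0 0 0" --pt "0 0 -1 0 0 0 0" --pt "0 0 0 0 0 0 0"

```text
clock: 19.5
eef_pos: [0.554, -0.2, 0.1804]
tool_rot: [-1.571, 0.789, 2.84]
ft_force: [-0.7, 1.3, 6.3]
width: 0.008
```

Run:
```python
from h import *
show(); s=pic("scene","p4"); crop(s,"p4c",90,230,80,230,4)
```

```text
t 19.5 p [ 554.  -200.   180.4] rot [-1.571  0.789  2.84 ] ydir [ 0.678 -0.211 -0.704] zdir [-0.298 -0.955  0.   ] F [-0.71  1.35  6.33] w 0.7 q [-0.65  0.24  1.98  1.01  0.29  0.33]
```

View pics/p4c.png

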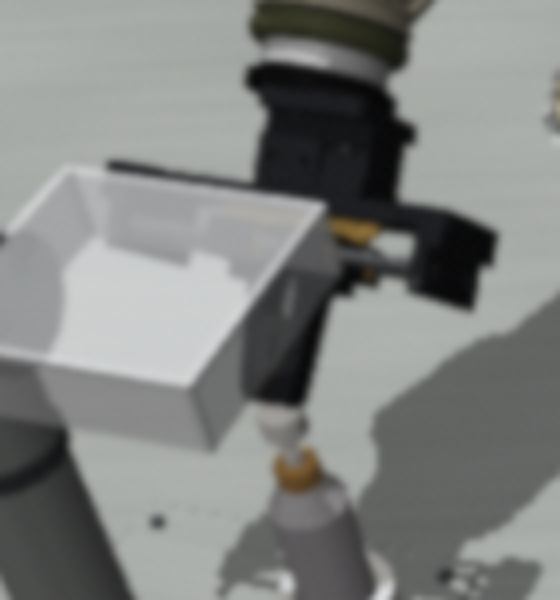

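Call:
send_rows --pt "0 0 -1 0 0 0 0" --pt "0 0 -1 0 0 0 0" --pt "0 0 0 0 0 0 0"

```text
clock: 19.85
eef_pos: [0.5541, -0.2001, 0.1786]
tool_rot: [-1.57, 0.79, 2.84]
ft_force: [-1.4, 0.8, 7.0]
width: 0.006
```

Call:
send_rows --pt "0 0 -1 0 0 0 0" --pt "0 0 -1 0 0 0 0" --pt "0 0 0 0 0 0 0"

```text
clock: 20.15
eef_pos: [0.5542, -0.2001, 0.1768]
tool_rot: [-1.57, 0.79, 2.84]
ft_force: [-0.6, 1.1, 7.5]
width: 0.006
```

Call:
send_rows --pt "0 0 -1 0 0 0 0" --pt "0 0 -1 0 0 0 0" --pt "0 0 0 0 0 0 0"

```text
clock: 20.45
eef_pos: [0.5543, -0.2002, 0.1751]
tool_rot: [-1.57, 0.791, 2.84]
ft_force: [-1.5, -0.3, 9.4]
width: 0.005
```

Call:
send_rows --pt "0 0 -1 0 0 0 0" --pt "0 0 -1 0 0 0 0" --pt "0 0 0 0 0 0 0"

```text
clock: 20.75
eef_pos: [0.5544, -0.2003, 0.1733]
tool_rot: [-1.57, 0.791, 2.84]
ft_force: [-1.4, 1.3, 9.6]
width: 0.001
```

Call:
send_rows --pt "0 0 -0.7 0 0 0 0" --pt "0 0 0 0 0 0 0"

```text
clock: 20.95
eef_pos: [0.5545, -0.2004, 0.1728]
tool_rot: [-1.57, 0.791, 2.84]
ft_force: [-1.3, 0.9, 11.1]
width: 0.002
```

Call:
send_rows --pt "0 0 -0.7 0 0 0 0" --pt "0 0 0 0 0 0 0"

```text
clock: 21.15
eef_pos: [0.5545, -0.2004, 0.1721]
tool_rot: [-1.57, 0.792, 2.84]
ft_force: [-1.0, 0.7, 10.4]
width: 0.006
```

Call:
send_rows --pt "0 0 -0.6 0 0 0 0" --pt "0 0 0 0 0 0 0"

```text
clock: 21.35
eef_pos: [0.5545, -0.2004, 0.1716]
tool_rot: [-1.57, 0.792, 2.84]
ft_force: [-1.9, 0.6, 12.2]
width: 0.005
```

Call:
send_rows --pt "0 0 -0.6 0 0 0 0" --pt "0 0 0 0 0 0 0"

```text
clock: 21.55
eef_pos: [0.5546, -0.2004, 0.1711]
tool_rot: [-1.57, 0.792, 2.84]
ft_force: [-2.2, 0.8, 11.1]
width: 0.006
```

Call:
send_rows --pt "0 0 -0.5 0 0 0 0" --pt "0 0 0 0 0 0 0"

```text
clock: 21.75
eef_pos: [0.5548, -0.2006, 0.171]
tool_rot: [-1.569, 0.793, 2.84]
ft_force: [-1.5, 1.2, 13.7]
width: 0.007
```

Starting to stiffen; go on to a clear bottoming.

Call:
send_rows --pt "0 0 -0.5 0 0 0 0" --pt "0 0 0 0 0 0 0"

```text
clock: 21.95
eef_pos: [0.555, -0.2008, 0.1709]
tool_rot: [-1.569, 0.794, 2.84]
ft_force: [-2.2, 1.2, 16.4]
width: 0.006
```

Call:
send_rows --pt "0 0 -0.5 0 0 0 0" --pt "0 0 0 0 0 0 0"

```text
clock: 22.15
eef_pos: [0.5552, -0.2009, 0.1709]
tool_rot: [-1.569, 0.794, 2.84]
ft_force: [-1.5, 1.3, 17.7]
width: 0.005
```

Call:
send_rows --pt "0 0 -0.5 0 0 0 0" --pt "0 0 0 0 0 0 0"

```text
clock: 22.35
eef_pos: [0.5554, -0.2011, 0.1709]
tool_rot: [-1.568, 0.795, 2.841]
ft_force: [-1.7, 2.2, 20.5]
width: 0.004
```

Call:
send_rows --pt "0 0 2 0 0 0 0" --pt "0 0 2 0 0 0 0" --pt "0 0 2 0 0 0 0" --pt "0 0 3 0 0 0 0" --pt "0 0 3 0 0 0 0" --pt "0 0 3 0 0 0 0" --pt "0 0 2.5 0 0 0 0" --pt "0 0 0 0 0 0 0"

```text
clock: 23.15
eef_pos: [0.5535, -0.1995, 0.1843]
tool_rot: [-1.572, 0.787, 2.839]
ft_force: [-0.2, -0.3, -0.2]
width: 0.005
```

Call:
send_rows --pt "-7 2.2 0 0 0 0 0" --pt "-7 2.2 0 0 0 0 0" --pt "-7 2.2 0 0 0 0 0" --pt "-7 2.2 0 0 0 0 0" --pt "-7 2.2 0 0 0 0 0" --pt "-7 2.2 0 0 0 0 0" --pt "-7 2.2 0 0 0 0 0" --pt "-7 2.2 0 0 0 0 0"

```text
clock: 23.95
eef_pos: [0.4969, -0.1818, 0.1843]
tool_rot: [-1.572, 0.787, 2.839]
ft_force: [-0.4, -0.8, 0.0]
width: 0.005
```

Run:
```python
from h import *
show(); s=pic("scene","p5"); crop(s,"p5c",60,360,40,280,2.5)
for n in("scene","top"):
    s=pic(n,"p6"+n); q=cloud(s).reshape(-1,3)
    m=(abs(q[:,0]-.55)<.03)&(abs(q[:,1]+.195)<.03)&(q[:,2]>.158)&(q[:,2]<.182)
    k=q[m]
    if len(k): t=k[k[:,2]>.168]; print(n,len(k),np.median(t,0))
```

```text
t 23.95 p [ 496.9 -181.8  184.3] rot [-1.572  0.787  2.839] ydir [ 0.677 -0.21  -0.706] zdir [-0.297 -0.955 -0.001] F [-0.38 -0.83  0.04] w 0.4 q [-0.71  0.11  2.13  1.09  0.32  0.21]
scene 123 [ 0.55443278 -0.19737531  0.17384103]
top 160 [ 0.54651261 -0.1966675   0.17366591]
```

View pics/p5c.png

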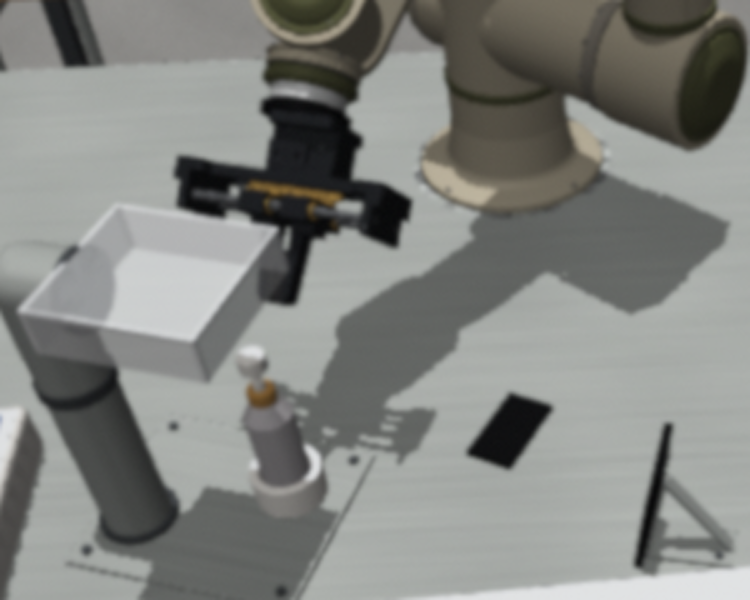

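Call:
send_rows --pt "-10 3 0 0 0 0 0" --pt "-10 3 10 0 0 0 0" --pt "-8 3 20 0 0 0 0" --pt "-5 2 25 0 0 0 0" --pt "0 0 30 0 0 0 0" --pt "0 0 30 0 0 0 0" --pt "0 0 30 0 0 0 0" --pt "0 0 0 0 0 0 0"

```text
clock: 24.9
eef_pos: [0.4649, -0.1714, 0.3333]
tool_rot: [-1.567, 0.793, 2.842]
ft_force: [-0.2, -0.5, -0.7]
width: 0.001
```

Run:
```python
from h import *
show(); s=pic("scene","f1"); s0=dict(np.load("scene0.npz")); t=pic("top","f1t"); t0=dict(np.load("top0.npz"))
for a,b,n,(x,y) in((s,s0,"spare",(443,250)),(s,s0,"cup",(411,175)),(t,t0,"spare_t",(165,207)),(t,t0,"cup_t",(175,345)),(t,t0,"bottle_t",(485,275))):
    A=a["img"][y-25:y+25,x-25:x+25].astype(int);B=b["img"][y-25:y+25,x-25:x+25].astype(int); d=abs(A-B).max(2); print(n,d.mean().round(2),(d>40).sum())
a=np.radians(78.1); u=np.array([np.cos(a),np.sin(a),0]); l=np.array([-np.sin(a),np.cos(a),0])
q=cloud(t).reshape(-1,3)-[.6195,.1243,0]; U,L,Z=q@u,q@l,q[:,2]
m=(abs(L)<.027)&(Z>.012)&(Z<.108)&(abs(U-Z*np.tan(np.radians(8))+.008)<.004)
A=np.c_[Z[m],L[m],np.ones(m.sum())]; c,*_=np.linalg.lstsq(A,U[m],rcond=None); print("lean",np.degrees(np.arctan(c[0])),c)
m=(Z>.02)&(Z<.125)&(abs(U-Z*.14+.005)<.008)&(abs(L)<.05); print("lateral extents",L[m].min(),L[m].max())
```

```text
t 24.9 p [ 464.9 -171.4  333.3] rot [-1.567  0.793  2.842] ydir [ 0.68  -0.213 -0.701] zdir [-0.297 -0.955  0.002] F [-0.17 -0.51 -0.7 ] w 0.1 q [-0.75 -0.19  1.98  0.52  0.68  0.82]
spare 0.97 0
cup 11.91 388
spare_t 5.05 0
cup_t 5.0 0
bottle_t 4.83 0
lean 8.147049284521612 [ 1.43158972e-01  1.33596067e-04 -8.36290291e-03]
lateral extents -0.0333597135232987 0.030462116590567846
```

View pics/f1.png

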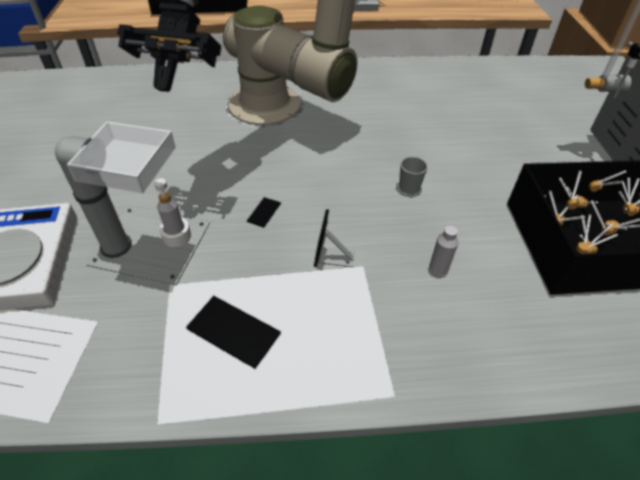

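```bash
python3 -c "
from h import *
print(order.job_done())"
```

```text
the job is handed in; nothing more can be done
None
```

The plate is standing on the backstop and the pump was pressed to its stop. The job was handed in at about 25 s of the 72 s allowed, and no verdict was reported.

**Plate:** I slid the middle-sized plate against the backstop until I felt contact at about 11 N. I then regripped it by its sides, tipped it up, leaned it back on the face and released it. The last depth fit gave a lean of 8.15°, against 8.07° measured on the bare face. The plate sits square and flush to within about 0.5 mm, and about 1.5 mm off centre, which I left.

**Pump:** I pressed the head under the canopy with the tool tilted 45°. It gave way at about 6 N and travelled about 10.5 mm. It then stopped moving while the force rose to about 20 N, so it had bottomed out. Afterwards the head measured about 0.174 m again, its starting height.

**Surroundings:** The bottle, spare and cup look unmoved in the top view. In the scene view the patch around the cup differed from the start picture. I put that down to the arm's shadow, since the cup itself looks in place. No reading I took showed a sign of touching the canopy.

**Disagreement:** The two cameras differed by about 4 mm in x. I resolved this from where the plate sat when gripped and from touching the backstop.

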